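# Set out the souvenir stall and weigh out the full tin

### The job

Set out the souvenir counter: stand the white mug upright in the round recess and the porcelain house upright in the square recess of the white display stands. Of the two identical tins one is an empty dummy and one is full, which can be told only by lifting them: stand the empty one in the recess of the tall oblong white plinth and the full one in the steel pan of the counter scale. Set everything down gently, flat inside its rim and without dropping it, and leave the blue vase standing where it is.

Things in the scene. Friction and masses are not known exactly. Their poses are not given: they have to be found in the camera images.
- mug: white porcelain souvenir mug, open at the top, outer diameter about 60 mm at the rim, 85 mm tall, about 0.22 kg, standing upright, with one handle on its +y side. Grip it from above across its body along its own x, clear of the handle. Origin: centre of the underside, z up
- house: white porcelain souvenir house with a terracotta-coloured pyramid roof, about 0.2 kg, standing upright: square foot 56 x 56 mm, 10 mm thick; square walls 44 x 44 mm from 10 to 71 mm height (grip here); the roof does not overhang and its point is at 95 mm. Origin: centre of the underside, x and y square to the walls, z up
- tin_a: oblong plain steel tin with an aluminium lid and a paper label, 80 (own x) x 50 (own y) x 70 (z) mm, standing upright; one of two that look exactly alike and differ only in weight: one is empty (85 to 115 g), the other is full (340 to 460 g), and which is which must be felt by lifting. Grip it across its 50 mm width. Origin: centre of the underside, z up
- tin_b: oblong plain steel tin with an aluminium lid and a paper label, 80 (own x) x 50 (own y) x 70 (z) mm, standing upright; one of two that look exactly alike and differ only in weight: one is empty (85 to 115 g), the other is full (340 to 460 g), and which is which must be felt by lifting. Grip it across its 50 mm width. Origin: centre of the underside, z up
- stand_round: fixed white display stand with a round recess for the mug: block 105 x 105 x 24 mm; in its top a felt-lined recess 78 mm in diameter, 6 mm deep, so its floor is 18 mm above the origin. Origin: centre of the underside, z up; the recess is central
- stand_square: fixed white display stand with a square recess for the house: block 100 x 100 x 24 mm; in its top a felt-lined recess 72 x 72 mm with sides along x and y, 6 mm deep, so its floor is 18 mm above the origin. Origin: centre of the underside, z up; the recess is central
- plinth: fixed white oblong display plinth, taller than the other stands, the place of the empty tin: block 120 (x) x 90 (y) x 45 mm; in its top a felt-lined recess 96 (x) x 66 (y) mm, 6 mm deep, so its floor is 39 mm above the origin. Origin: centre of the underside, z up; the recess is central
- pan_floor (a point): centre of the floor of the counter scale's pan, place of the full tin, 37 mm above the table when empty. Fixed scale: grey base 110 (x) x 84 (y) x 20 mm, black display block at its -x end (to 75 mm from the centre, 12 mm high); above it an open steel pan 106 (x) x 76 (y) mm, walls 5 mm, inside 96 x 66 mm, rim 9 mm above its floor. x along the pan, z up
- pan (a joint): how far the scale's pan has sunk on its spring, in m: 0 empty, 1.6 mm per newton of load, stop at 10 mm (the empty tin sinks it 1.4 to 1.9 mm, the full one 5.5 to 7.5 mm)
- vase: bystander: blue ceramic vase, 56 mm in diameter at most, 115 mm tall, standing loose. Origin: centre of the underside
There are look-alikes about, which are no part of the job. What is shaped like the tin_b but purple is not meant. What is shaped like the plinth but purple is not meant.

How it is judged (in metres and radians):
At the end, for the whole second after the job is handed in: Mug in the round recess, house in the square one, empty tin in the plinth's, full tin in the scale's pan (sunk over 3.5 mm): each within 13 mm of the centre, on the floor of its place (3 mm), upright within 0.08 rad, at rest, released (horizontal distance between mug and stand_round below 0.013 m and z of mug in the frame of stand_round between 0.014 and 0.021 m and horizontal distance between house and stand_square below 0.013 m and z of house in the frame of stand_square between 0.014 and 0.021 m and ((horizontal distance between tin_a and plinth below 0.013 m and z of tin_a in the frame of plinth between 0.035 and 0.042 m and horizontal distance between tin_b and pan_floor below 0.013 m and z of tin_b in the frame of pan_floor between -0.004 and 0.003 m) or (horizontal distance between tin_b and plinth below 0.013 m and z of tin_b in the frame of plinth between 0.035 and 0.042 m and horizontal distance between tin_a and pan_floor below 0.013 m and z of tin_a in the frame of pan_floor between -0.004 and 0.003 m)) and value of joint pan above 0.0035 m and angle between each of mug, house, tin_a, tin_b's own z axis and vertical below 0.08 rad and linear speed of each of mug, house, tin_a, tin_b below 0.02 m/s and contact force between each of mug, house, tin_a, tin_b and the fingers below 0.05 N); the robot touches nothing.
It fails at once if the vase is shoved more than 30 mm or tipped over (distance of vase from where it was at the start of the episode above 0.03 m or angle between vase's own z axis and vertical above 0.4 rad).
It fails at once if one of the four things is dropped: it falls free of the fingers faster than 0.7 m/s (a drop of about 25 mm) ((linear speed of mug above 0.7 m/s and contact force between mug and the fingers below 0.02 N) or (linear speed of house above 0.7 m/s and contact force between house and the fingers below 0.02 N) or (linear speed of tin_a above 0.7 m/s and contact force between tin_a and the fingers below 0.02 N) or (linear speed of tin_b above 0.7 m/s and contact force between tin_b and the fingers below 0.02 N)).
It also fails if it takes over 118 s, if anything falls off the work surface, if the arm or the gripper's body presses on something with over 40 N, if the wrist force passes 120 N, or if a joint passes its speed limit or range.

### The arm

A 6-joint arm with a two-finger parallel gripper is mounted at the origin on the work surface. World frame = base frame: x ahead of the robot, y to its left, z up, the work surface at z = 0. Lengths are in m, angles in degrees, forces in N, time in s.
With the tool pointing down it reaches from about 0.375 to 0.9 m from the base axis. Payload 3.1 kg.
Tool frame: the origin (TCP) lies on the centre line of the jaws, within the pads' length; the fingertips stand 19 mm ahead of it and the grasp point (between the pads) is the TCP; z points along the fingers, y is the direction in which the jaws open and shut (so a half turn about z gives the same grasp; the last joint's range is limited). The gripper opens to 85 mm and grips with 20 to 120 N. Pads are 22 mm wide; open, the fingers measure 114 mm over their backs; the gripper's body (76 mm by 85 mm) begins 54 mm behind the grasp point. The pads swing forward as they close: fully open they stand 13 mm farther back than shut.
Start: joints at [-79.04, 30.224, 82.088, -0, 67.689, -10.227], TCP at [0.226, -0.583, 0.25] pointing down, gripper open.
Joint ranges: [-176.69, 176.69], [-43.24, 126.21], [12.49, 139.97], [-82, 262], [0, 151.66], [-163.58, 163.58]. Speed limits (degrees/s): [159.86, 159.86, 180, 180, 180, 180].

### API

Orientations are given as [roll, pitch, yaw] about the fixed x, y, z axes, in that order (R = Rz(yaw) Ry(pitch) Rx(roll)).
In Python, from plant import * gives the robot as it stands.
- The arm moves only by the tool play_rows, never from a script. Its argument "moves" is text: rows parted by semicolons, each of 7 numbers parted by spaces: the opening in per cent of the stroke, from 0 (shut) to 100 (fully open), then the shift along the tool's x, y, z in mm, then the turn, a rotation vector about the tool's x, y, z in rad. A call has 1 to 5 rows; each row shifts and turns the pose as measured when the row begins, along the tool's axes as they then stand; what a row does not reach is not made up. A row lasts 1/10 s, in which the tool goes at most 50 mm and 8.59 degrees, less where a joint would pass 70% of its speed; a pose out of reach is approached as far as the arm can. A call with a gripper value outside its range is refused whole. The fingers move at their own pace and stop on an object; "squeeze" is the grip in N (left out, the last holds). Time passes only in rows, so rows that do not move let the fingers close. It gives the time, the measured TCP pose, the force and the opening at its end, in the units of the state.
- state(): the state, without advancing time (a new reading comes with each control period).
- snapshot(name): name is "scene" or "top" or "wrist"; returns a dict with "color" (400x640x3 uint8, red, green, blue), "mtx" (3x3 intrinsics, pixels), "k1" (the pictures are not rectified: a ray, as slopes to the right and down, at radius r is drawn at 1 + k1 r^2 times it, then the intrinsics apply), "camera_from_world" (4x4, takes a point from world to camera coordinates). Camera axes: x right, y up, looking along -z (the intrinsics and any distortion apply to the point x, -y, -z); pixel columns grow to the right and rows downward; lengths in m; the calibration is good to about 2 mm. A picture is of the moment at which its call begins. There is no depth.
- sign_off(): hands the job in, once; it reports no verdict.
The state is a dict: "time_s": time; "joint_pos": joint angles; "qvel": joint speeds; "tau": joint torques, N m; "eef_pos": TCP position; "eef_rot": TCP orientation; "contact_force": force on the tool from outside, world axes, zero at the start; "torque": the same for the moment, N m; "finger_gap": finger opening in m.
Only numpy, scipy, OpenCV 4.12 (cv2) and the standard library are available. Lean on these libraries where they do the work, as an engineer would, in place of code of your own. Each camera call takes 0.05 s, during which the arm holds its last target. There are 200 camera calls.

## Working session

There is one attempt and no reset: what is moved stays moved. The work goes in short steps, Python scripts to look and compute and a tool call to move; the robot and the scene stay as the last step left them, time stands still between calls to the robot, and variables do not carry over. Pictures are saved under pics/ and viewed, about 12 in all and at most 16, crops included, and the job is handed in when it is done.

Besides the shell and the picture viewer there is one more tool, called as name(argument=value, ...) on one line, values as JSON. play_rows: Moves the arm, as the interface text tells. Its arguments: {"type":"object","properties":{"moves":{"type":"string"},"squeeze":{"type":"number"}},"required":["moves"]}

```bash
ls; mkdir -p pics; python3 - <<'E'
from plant import *
import cv2
print(state())
for n in("scene","top"):
    s=snapshot(n);cv2.imwrite(f"pics/{n}0.png",s["color"][:,:,::-1]);print(s["mtx"],s["k1"],s["camera_from_world"])
E
```

```text
pics
{'time_s': 0.0, 'joint_pos': array([-7.90380222e+01,  3.02800413e+01,  8.21580907e+01, -2.07486616e-03,
        6.76883003e+01, -1.02249753e+01]), 'qvel': array([ 0.00833803,  0.0152493 , -0.00757214, -0.03550851,  0.0136652 ,
       -0.05160193]), 'tau': array([-6.42633095e-04, -4.42354882e+01, -1.78024006e+01, -3.14472090e-04,
        8.40545457e-03,  2.95379870e-06]), 'eef_pos': array([ 0.22579213, -0.5820518 ,  0.24931258]), 'eef_rot': array([-1.79875235e+02, -2.05561338e-02,  2.11877206e+01]), 'contact_force': array([ 0.01310202, -0.53123116,  0.04288379]), 'torque': array([ 0.00787828, -0.01339896,  0.01693672]), 'finger_gap': 0.08559639152360493}
[[454.85706077   0.         324.27170171]
 [  0.         454.85706077 195.80302835]
 [  0.           0.           1.        ]] -0.01575890834376637 [[-0.09994713  0.99497177 -0.00646126  0.05501444]
 [-0.76477948 -0.07266652  0.64018116  0.36885593]
 [ 0.63649267  0.06892571  0.76819681 -1.87985444]
 [ 0.          0.          0.          1.        ]]
[[507.12147032   0.         331.54558479]
 [  0.         507.12147032 201.32665647]
 [  0.           0.           1.        ]] -0.07375353897187314 [[ 1.52760536e-03 -9.99906040e-01 -1.36226502e-02 -1.45460145e-02]
 [ 9.95818968e-01  2.76838915e-04  9.13482672e-02 -5.21798351e-01]
 [-9.13359129e-02 -1.37052375e-02  9.95725824e-01 -1.73295623e+00]
 [ 0.00000000e+00  0.00000000e+00  0.00000000e+00  1.00000000e+00]]
```

View pics/top0.png

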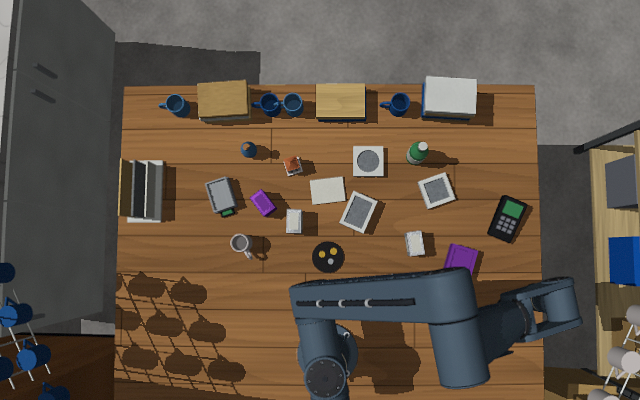

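View pics/scene0.png

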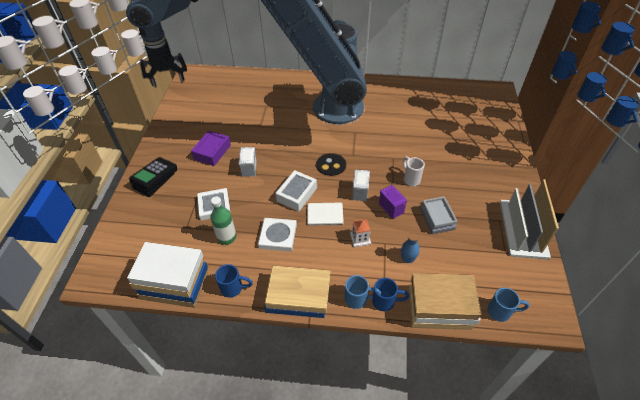

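```bash
cat > h.py <<'E'
import numpy as np, cv2
from plant import *
def ray(s,u,v):
    K=s["mtx"];D=np.array([s["k1"],0,0,0.])
    p=cv2.undistortPoints(np.array([[[u,v]]],float),K,D)[0,0]
    M=s["camera_from_world"];R=M[:3,:3];t=M[:3,3]
    return -R.T@t, R.T@np.array([p[0],-p[1],-1.])
def onz(s,u,v,z):
    c,d=ray(s,u,v); return c+d*(z-c[2])/d[2]
def proj(s,P):
    M=s["camera_from_world"];q=M[:3,:3]@np.array(P,float)+M[:3,3]
    return cv2.projectPoints(np.array([[q[0],-q[1],-q[2]]]),np.zeros(3),np.zeros(3),s["mtx"],np.array([s["k1"],0,0,0.]))[0][0,0]
def rect(s,pts,z):
    """min-area rectangle of contour points projected on plane z: centre mm, size mm, angle of long side deg"""
    P=np.array([onz(s,u,v,z)[:2] for u,v in pts])*1000
    (c,sz,a)=cv2.minAreaRect(P.astype(np.float32))
    if sz[0]<sz[1]: sz=sz[::-1]; a-=90
    return np.round(c,1),np.round(sz,1),round((a+90)%180-90,1)
E
python3 - <<'E'
from h import *
a=cv2.imread("pics/top0.png")
cv2.imwrite("pics/topc.png",cv2.resize(a[130:275,200:465],None,fx=3,fy=3,interpolation=cv2.INTER_CUBIC))
b=cv2.imread("pics/scene0.png")
cv2.imwrite("pics/scenec.png",cv2.resize(b[140:270,190:465],None,fx=2.9,fy=2.9,interpolation=cv2.INTER_CUBIC))
E
```

```text
(no output)
```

View pics/topc.png

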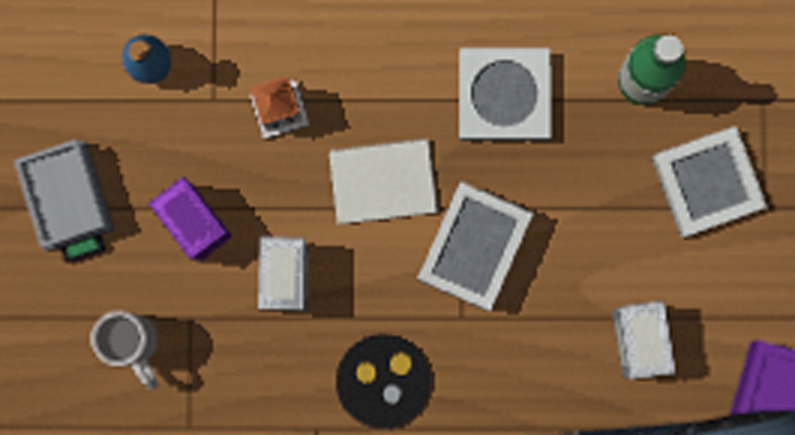

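View pics/scenec.png

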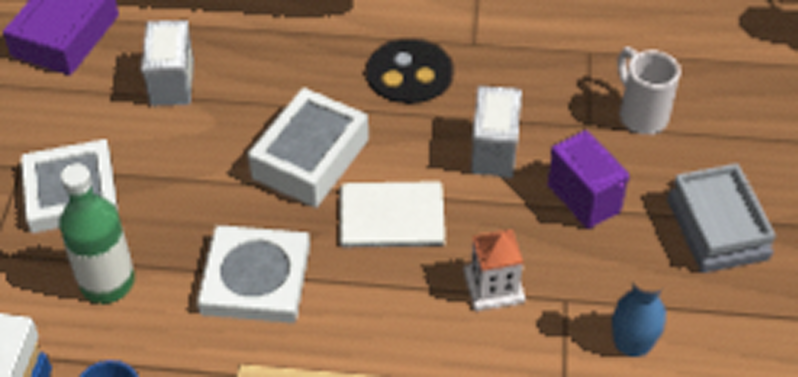

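```bash
python3 - <<'E'
from h import *
s=snapshot("top");c=s["color"].astype(int)
mx=c.max(2);mn=c.min(2)
m=((mx-mn<40)&(mx>95)).astype(np.uint8); m[:,:200]=0;m[:,465:]=0;m[:130]=0;m[275:]=0
n,L,st,ce=cv2.connectedComponentsWithStats(m,connectivity=4)
for i in range(1,n):
    if st[i,4]<60: continue
    cn=max(cv2.findContours((L==i).astype(np.uint8),cv2.RETR_EXTERNAL,cv2.CHAIN_APPROX_NONE)[0],key=len)[:,0]
    u,v=ce[i]
    z=0.045 if 340<u<378 and v>190 else .07 if 280<u<305 and v>205 or u>400 and v>225 else .085 if u<250 and v>230 else .046 if u<240 else .024
    print(st[i],ce[i].round(1),z,*rect(s,cn,z),onz(s,*ce[i],z)[:2].round(4))
E
```

```text
[418 142  10   9  70] [422.3 145.7] 0.024 [ 716.4 -332.3] [31.8 28.5] -89.9 [ 0.7176 -0.3317]
[353 146  31  30 909] [368.1 160.6] 0.024 [ 665.  -141.2] [105.2 102.5] 90.0 [ 0.6644 -0.1414]
[406 148  11  15  60] [409.4 156.6] 0.024 [ 681.7 -285.6] [48.7 25.7] 29.3 [ 0.6787 -0.2857]
[417 172  39  37 887] [436.  190.1] 0.024 [ 561.3 -376.5] [106.8 103. ] -70.3 [ 0.5609 -0.3769]
[205 176  30  37 628] [219.8 194.1] 0.046 [545.  370.8] [110.2  82.8] 18.7 [0.5447 0.3709]
[310 176  36  29 841] [327.1 190.2] 0.024 [560.8   1.5] [116.8  87.4] -83.1 [0.5606 0.0016]
[339 191  39  43 944] [358.2 211.9] 0.045 [ 484.3 -104.5] [123.6  92.5] -23.8 [ 0.4837 -0.1055]
[286 209  16  24 358] [293.1 220.6] 0.07 [452.8 113.5] [77.5 50.6] 0.0 [0.4525 0.1147]
[404 230  21  27 436] [414.1 242.9] 0.07 [ 377.8 -291.1] [82.7 58.9] 8.2 [ 0.3777 -0.2913]
[230 234  22  26 235] [241.4 244.4] 0.085 [371.  280.3] [89.9 60.9] 59.7 [0.3718 0.2856]
```

```bash
cat >> h.py <<'E'
from scipy.spatial.transform import Rotation as Ro
def pl(x,y,z,yaw,step=45.,op=100):
    """print what remains to go to a pose (mm, deg), split in equal rows in tool axes"""
    st=state();p=st["eef_pos"]*1000
    R0=Ro.from_euler('xyz',st["eef_rot"],degrees=True);R1=Ro.from_euler('xyz',[180,0,yaw],degrees=True)
    w=(R0.inv()*R1).as_rotvec();d=np.array([x,y,z])-p
    n=int(max(1,np.ceil(np.linalg.norm(d)/step),np.ceil(np.linalg.norm(w)/.14)))
    print(f"t={st['time_s']:.1f} pos {p.round(1)} rot {st['eef_rot'].round(1)} F {st['contact_force'].round(2)} gap {st['finger_gap']*1000:.1f} | {n} rows")
    rows=[]
    for i in range(n):
        R=R0*Ro.from_rotvec(w*i/n); q=R.inv().apply(d/n)
        rows.append(f"{op} "+" ".join(f"{v:.1f}" for v in q)+" "+" ".join(f"{v:.3f}" for v in w/n))
    for i in range(0,n,5): print("; ".join(rows[i:i+5]))
E
python3 -c "
from h import *
pl(378,-291,220,8.2)"
```

```text
t=0.1 pos [ 225.8 -582.2  249.6] rot [-179.9   -0.    21.2] F [ 0.41 -0.67 -0.41] gap 85.6 | 8 rows
100 30.9 -27.1 3.8 -0.000 -0.000 0.028; 100 30.1 -27.9 3.7 -0.000 -0.000 0.028; 100 29.3 -28.8 3.7 -0.000 -0.000 0.028; 100 28.5 -29.6 3.7 -0.000 -0.000 0.028; 100 27.6 -30.4 3.7 -0.000 -0.000 0.028
100 26.8 -31.2 3.7 -0.000 -0.000 0.028; 100 25.9 -31.9 3.7 -0.000 -0.000 0.028; 100 25.0 -32.6 3.7 -0.000 -0.000 0.028
```

play_rows(moves="100 31 -27 4 0 0 0.028; 100 30 -28 4 0 0 0.028; 100 29 -29 4 0 0 0.028; 100 28.5 -29.5 4 0 0 0.028; 100 27.5 -30.5 4 0 0 0.028")

```text
time_s: 0.65
eef_pos: [0.3209, -0.401, 0.2274]
eef_rot: [179.8, 0.0, 12.3]
contact_force: [0.7, 0.3, 1.1]
finger_gap: 0.0852
```

play_rows(moves="100 27 -31 4 0 0 0.028; 100 26 -32 4 0 0 0.028; 100 25 -32.5 4 0 0 0.028; 100 0 0 0 0 0 0")

```text
time_s: 1.05
eef_pos: [0.3816, -0.2826, 0.2135]
eef_rot: [-179.9, 0.1, 7.5]
contact_force: [-0.4, 0.4, 0.1]
finger_gap: 0.0852
```

```bash
python3 -c "
from h import *
pl(378,-291,220,8.2)
s=snapshot('wrist');cv2.imwrite('pics/w1.png',s['color'][:,:,::-1]);M=s['camera_from_world'];print(-M[:3,:3].T@M[:3,3],s['mtx'][0],s['k1'],proj(s,[.378,-.291,.07]))"
```

```text
t=1.1 pos [ 381.6 -282.6  213.5] rot [-1.799e+02  1.000e-01  7.500e+00] F [-0.4   0.38  0.09] gap 85.2 | 1 rows
100 -4.7 7.8 -6.5 -0.002 0.002 -0.013
[ 0.46476874 -0.27174236  0.33721348] [309.75172253   0.         325.03806601] 0.0025486481778926825 [334.02535892 195.11383529]
```

View pics/w1.png

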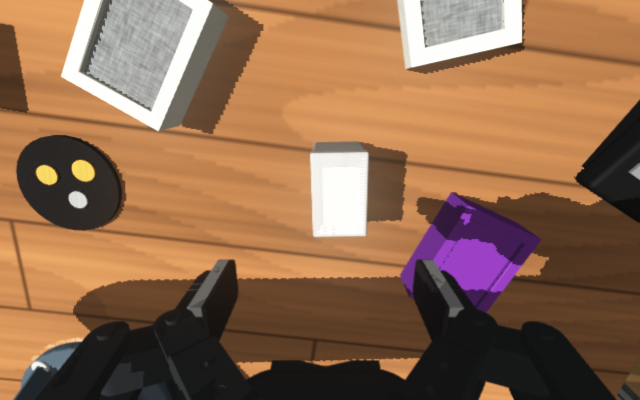

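```bash
python3 -c "
from h import *
s=snapshot('wrist')
for z,pts in((.07,[(310,153),(368,151),(366,236),(314,237)]),(.045,[(455,195),(403,272),(540,240)]),(.024,[(408,70),(523,45)]),(.045,[(62,76),(160,130),(228,15)])):
  P=[onz(s,u,v,z) for u,v in pts];print(np.round(P,4)[:,:2].tolist())
  if len(pts)==4: print(rect(s,pts,z))
c=s['color'].astype(int);m=((c.min(2)>215)).astype(np.uint8);m[:140]=0;m[245:]=0;m[:,:290]=0;m[:,380:]=0
cn=max(cv2.findContours(m,0,1)[0],key=len)[:,0];print(rect(s,cn,.07),cn.min(0),cn.max(0))
"
```

```text
[[0.4135, -0.2678], [0.4217, -0.3175], [0.3412, -0.3298], [0.3338, -0.2807]]
(array([ 377.7, -298.8]), array([81.4, 50.4]), 8.6)
[[0.3854, -0.4151], [0.2923, -0.3823], [0.3485, -0.5165]]
[[0.4942, -0.349], [0.5284, -0.4487]]
[[0.4482, -0.0441], [0.4121, -0.127], [0.5143, -0.1869]]
(array([ 377.6, -294.9]), array([76.8, 47.9]), 7.8) [308 154] [362 234]
```

```bash
python3 -c "
from h import *
pl(378,-297,120,8.4)"
```

```text
t=1.1 pos [ 381.6 -287.1  214.2] rot [179.9   0.    7.4] F [-0.   -0.11  0.1 ] gap 85.1 | 3 rows
100 -1.6 3.0 31.4 0.001 0.000 -0.006; 100 -1.6 3.1 31.4 0.001 0.000 -0.006; 100 -1.7 3.1 31.4 0.001 0.000 -0.006
```

play_rows(moves="100 -1.5 3 31 0 0 -0.006; 100 -1.5 3 31 0 0 -0.006; 100 -1.5 3 31 0 0 -0.006; 100 0 0 0 0 0 0; 100 0 0 0 0 0 0")

```text
time_s: 1.65
eef_pos: [0.3796, -0.3079, 0.1211]
eef_rot: [179.1, -0.3, 8.1]
contact_force: [-0.1, -0.4, -0.6]
finger_gap: 0.0853
```

```bash
python3 -c "
from h import *
pl(378,-297,46,8.4,step=30)"
```

```text
t=1.6 pos [ 379.6 -307.9  121.1] rot [179.1  -0.3   8.1] F [-0.12 -0.44 -0.59] gap 85.3 | 3 rows
100 -0.1 -4.1 25.0 0.005 -0.002 -0.002; 100 -0.1 -3.9 25.0 0.005 -0.002 -0.002; 100 -0.0 -3.8 25.0 0.005 -0.002 -0.002
```

play_rows(moves="100 0 -4 0 0.005 -0.002 0; 100 0 -3 0 0.005 -0.002 0; 100 0 -3 15 0 0 0; 100 0 0 15 0 0 0; 100 0 0 0 0 0 0")

```text
time_s: 2.15
eef_pos: [0.3805, -0.3018, 0.0969]
eef_rot: [179.1, -0.4, 8.0]
contact_force: [0.1, -0.1, 0.1]
finger_gap: 0.0857
```

```bash
python3 -c "
from h import *
for i in range(3): print(state()['eef_pos'],state()['eef_rot']); snapshot('top')
pl(378,-297,46,8.4,step=30)"
```

```text
[ 0.38053634 -0.30179365  0.09691666] [179.08940708  -0.41675889   8.03126908]
[ 0.38082163 -0.30207279  0.09759376] [179.02862685  -0.45342777   8.0362022 ]
[ 0.38097329 -0.30234057  0.09783194] [178.99276978  -0.47295384   8.03332407]
t=2.3 pos [ 381.1 -302.5   97.9] rot [179.   -0.5   8. ] F [ 1.22 -0.18 -0.17] gap 85.3 | 2 rows
100 -1.4 -3.4 25.9 0.009 -0.004 -0.003; 100 -1.2 -3.2 25.9 0.009 -0.004 -0.003
```

play_rows(moves="100 -1.5 -4 20 0.01 -0.005 0; 100 -1.5 -3 20 0.009 -0.004 0; 100 0 0 12 0 0 0; 100 0 0 3 0 0 0; 100 0 0 0 0 0 0")

```text
time_s: 2.8
eef_pos: [0.3804, -0.2995, 0.0459]
eef_rot: [179.5, -0.3, 8.1]
contact_force: [-0.2, -0.5, 0.2]
finger_gap: 0.0855
```

```bash
python3 -c "
from h import *
pl(378,-297,46,8.4,step=30)"
```

```text
t=2.8 pos [ 380.4 -299.5   45.9] rot [179.5  -0.3   8.1] F [-0.15 -0.51  0.2 ] gap 85.5 | 1 rows
100 -2.0 -2.8 -0.2 0.008 -0.005 -0.006
```

play_rows(moves="50 0 0 0 0.008 -0.004 0; 30 0 0 0 0 0 0; 0 0 0 0 0 0 0; 0 0 0 0 0 0 0; 0 0 0 0 0 0 0", squeeze=45)

```text
time_s: 3.3
eef_pos: [0.3808, -0.2997, 0.0477]
eef_rot: [179.9, -0.1, 8.1]
contact_force: [-0.1, -0.6, -3.8]
finger_gap: 0.0494
```

play_rows(moves="0 0 0 0 0 0 0; 0 0 0 0 0 0 0; 0 0 0 -10 0 0 0; 0 0 0 -20 0 0 0; 0 0 0 -20 0 0 0")

```text
time_s: 3.8
eef_pos: [0.3791, -0.298, 0.097]
eef_rot: [-179.7, 0.1, 8.1]
contact_force: [0.4, 0.4, -3.0]
finger_gap: 0.0497
```

play_rows(moves="0 0 0 -20 0 0 0; 0 0 0 0 0 0 0; 0 0 0 0 0 0 0; 0 0 0 0 0 0 0")

```text
time_s: 4.2
eef_pos: [0.3795, -0.2986, 0.1205]
eef_rot: [-179.9, -0.0, 8.1]
contact_force: [-0.2, 0.4, -4.5]
finger_gap: 0.0495
```

```bash
python3 -c "
from h import *
for i in range(6): print(state()['contact_force'].round(2)); snapshot('top')
pl(484.3,-104.5,215,-23.8,op=0)"
```

```text
[-0.18  0.43 -4.53]
[ 0.06 -0.04 -2.93]
[-0.25  0.85 -4.99]
[ 0.17 -0.34 -4.75]
[-0.07 -0.68 -3.2 ]
[ 0.06 -0.22 -3.5 ]
t=4.5 pos [ 379.5 -298.5  120.2] rot [-179.9    0.     8.1] F [ 0.45 -0.38 -4.46] gap 49.5 | 6 rows
0 21.8 -29.6 -15.8 -0.000 0.000 0.093; 0 19.0 -31.5 -15.8 -0.000 0.000 0.093; 0 16.0 -33.1 -15.8 -0.000 0.000 0.093; 0 12.9 -34.4 -15.8 -0.000 0.000 0.093; 0 9.6 -35.5 -15.8 -0.000 0.000 0.093
0 6.3 -36.2 -15.8 -0.000 0.000 0.093
```

```bash
python3 -c "
from h import *
pl(510,180,225,18.7,op=0,step=48)"
```

```text
t=4.5 pos [ 379.5 -298.5  120.2] rot [-179.9    0.     8.1] F [ 0.45 -0.38 -4.46] gap 49.5 | 11 rows
0 17.9 -41.4 -9.5 -0.000 0.000 -0.017; 0 18.5 -41.1 -9.5 -0.000 0.000 -0.017; 0 19.2 -40.8 -9.5 -0.000 0.000 -0.017; 0 19.9 -40.5 -9.5 -0.000 0.000 -0.017; 0 20.6 -40.1 -9.5 -0.000 0.000 -0.017
0 21.3 -39.8 -9.5 -0.000 0.000 -0.017; 0 21.9 -39.4 -9.5 -0.000 0.000 -0.017; 0 22.6 -39.0 -9.5 -0.000 0.000 -0.017; 0 23.3 -38.6 -9.5 -0.000 0.000 -0.017; 0 23.9 -38.2 -9.5 -0.000 0.000 -0.017
0 24.6 -37.8 -9.5 -0.000 0.000 -0.017
```

Lift first, then travel (gentle ramp).

play_rows(moves="0 0 0 -25 0 0 0; 0 0 0 -40 0 0 0; 0 8 -18 -30 0 0 -0.015; 0 17 -40 -8 0 0 -0.017; 0 18 -41 0 0 0 -0.017")

```text
time_s: 5.0
eef_pos: [0.4077, -0.1977, 0.2253]
eef_rot: [-179.9, -0.0, 10.4]
contact_force: [0.5, 0.1, -4.7]
finger_gap: 0.0495
```

play_rows(moves="0 19 -41 0 0 0 -0.017; 0 20 -41 0 0 0 -0.017; 0 20 -41 0 0 0 -0.017; 0 21 -40 0 0 0 -0.017; 0 22 -40 0 0 0 -0.017")

```text
time_s: 5.5
eef_pos: [0.4642, 0.0302, 0.2257]
eef_rot: [-179.9, -0.1, 15.3]
contact_force: [-0.3, -0.8, -4.3]
finger_gap: 0.0496
```

play_rows(moves="0 22 -39 0 0 0 -0.017; 0 23 -39 0 0 0 -0.017; 0 12 -20 0 0 0 -0.017; 0 0 0 0 0 0 0; 0 0 0 0 0 0 0")

```text
time_s: 6.0
eef_pos: [0.4908, 0.1511, 0.2236]
eef_rot: [-179.8, 0.1, 18.8]
contact_force: [0.7, 0.3, -3.9]
finger_gap: 0.0498
```

```bash
python3 -c "
from h import *
pl(545,371,220,18.7,op=0)
s=snapshot('wrist');cv2.imwrite('pics/w2.png',s['color'][:,:,::-1])"
```

```text
t=6.0 pos [490.8 151.1 223.6] rot [-1.798e+02  1.000e-01  1.880e+01] F [ 0.66  0.25 -3.86] gap 49.8 | 6 rows
0 20.4 -31.8 0.7 -0.000 0.000 0.000; 0 20.4 -31.8 0.7 -0.000 0.000 0.000; 0 20.4 -31.8 0.6 -0.000 0.000 0.000; 0 20.3 -31.8 0.6 -0.000 0.000 0.000; 0 20.3 -31.8 0.6 -0.000 0.000 0.000
0 20.3 -31.8 0.6 -0.000 0.000 0.000
```

View pics/w2.png

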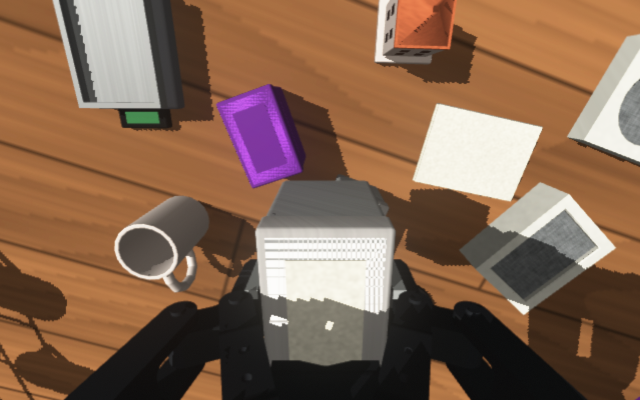

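play_rows(moves="0 8 -20 0 0 0 0; 0 10 -35 0 0 0 0; 0 10 -25 0 0 0 0; 0 0 0 0 0 0 0; 0 0 0 0 0 0 0")

```text
time_s: 6.55
eef_pos: [0.4911, 0.2305, 0.2222]
eef_rot: [-179.9, 0.4, 18.1]
contact_force: [0.1, -0.1, -4.1]
finger_gap: 0.0497
```

```bash
python3 -c "
from h import *
s=snapshot('wrist');cv2.imwrite('pics/w3.png',s['color'][:,:,::-1])
import pickle;pickle.dump(s,open('w3.pkl','wb'))
print(state()['eef_pos'])"
```

```text
[0.49125357 0.23040793 0.22228231]
```

View pics/w3.png

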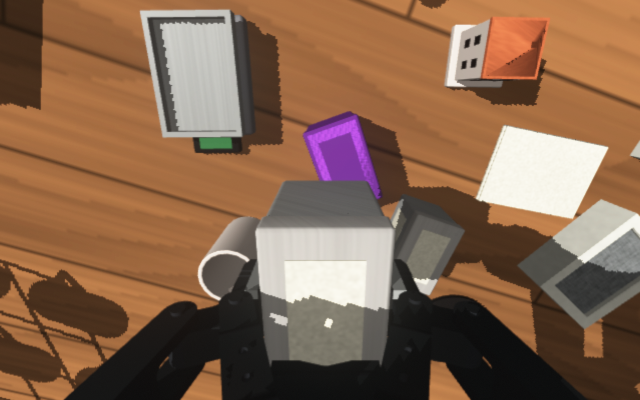

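```bash
python3 -c "
from h import *
import pickle
s=pickle.load(open('w3.pkl','rb'))
q=[(141,11),(232,10),(243,136),(163,137)]
print(rect(s,q,.046)); print(np.mean([onz(s,*p,.046) for p in q],0),[onz(s,*p,.046)[:2].round(4) for p in q])
f=[onz(s,*p,.01)[:2] for p in [(453,25),(446,85),(503,87)]];print('foot',f,[np.linalg.norm(f[1]-f[0]),np.linalg.norm(f[2]-f[1])])
w=[onz(s,*p,.071)[:2] for p in [(493,18),(549,17),(541,79),(481,79)]];print('eaves',rect(s,[(493,18),(549,17),(541,79),(481,79)],.071))
t=snapshot('top')
print('house apex top',[onz(t,200+x/3,130+y/3,.071)[:2] for x,y in [(250,88),(299,78),(304,115),(258,118)]])
pl(545,371,170,18.7,op=0)
"
```

```text
(array([545.4, 371.3]), array([106. ,  76.9]), 18.2)
[0.54540686 0.37139708 0.046     ] [array([0.5831, 0.4242]), array([0.6077, 0.3514]), array([0.5078, 0.3187]), array([0.483 , 0.3913])]
foot [array([0.66545614, 0.15863594]), array([0.61426438, 0.14161746]), array([0.63045819, 0.08567701])] [np.float64(0.05394649894377521), np.float64(0.05823721855899482)]
eaves (array([648.7, 120.5]), array([49.5, 44.9]), -72.0)
house apex top [array([0.6610194 , 0.14967012]), array([0.67241186, 0.09405408]), array([0.629955  , 0.08804679]), array([0.6265909 , 0.14019823])]
t=6.7 pos [491.3 230.2 222.4] rot [-179.9    0.4   18.1] F [ 0.64  0.77 -2.71] gap 49.8 | 4 rows
0 23.7 -29.3 13.0 -0.001 0.002 -0.003; 0 23.8 -29.2 13.0 -0.001 0.002 -0.003; 0 23.9 -29.2 13.0 -0.001 0.002 -0.003; 0 23.9 -29.1 13.1 -0.001 0.002 -0.003
```

```bash
python3 -c "
from h import *
import pickle
s=pickle.load(open('w3.pkl','rb'))
R=Ro.from_euler('xyz',[180,0,18.1],degrees=True);p=np.array([.4912,.2304,.2222])
for q in [(257,229),(392,229)]: print(R.inv().apply(onz(s,*q,.2222+.023)-p)*1000)
"
```

```text
[ 37.90823113 -24.38916107 -23.        ]
[ 37.89791115  23.58508516 -23.        ]
```

play_rows(moves="0 20 -25 0 0 0 0; 0 29 -35 0 0 0 0; 0 29 -36 0 0 0 0; 0 15 -18 0 0 0 0; 0 0 0 0 0 0 0")

```text
time_s: 7.15
eef_pos: [0.5477, 0.3628, 0.2204]
eef_rot: [-180.0, 0.6, 17.3]
contact_force: [-0.4, -1.3, -3.5]
finger_gap: 0.0492
```

```bash
python3 -c "
from h import *
pl(547.3,372,110,18.3,op=0,step=30)
"
```

```text
t=7.2 pos [547.7 362.8 220.4] rot [-180.     0.6   17.3] F [-0.44 -1.26 -3.5 ] gap 49.2 | 4 rows
0 0.9 -2.2 27.6 -0.000 0.003 -0.004; 0 0.8 -2.2 27.6 -0.000 0.003 -0.004; 0 0.8 -2.2 27.6 -0.000 0.003 -0.004; 0 0.7 -2.2 27.6 -0.000 0.003 -0.004
```

play_rows(moves="0 1 -3 25 0 0.003 -0.004; 0 1 -3 28 0 0.003 -0.004; 0 1 -2 28 0 0.003 -0.004; 0 1 -2 20 0 0.002 -0.004; 0 0 0 0 0 0 0")

```text
time_s: 7.65
eef_pos: [0.5493, 0.365, 0.1166]
eef_rot: [179.8, 0.1, 17.8]
contact_force: [-0.2, -1.1, -5.2]
finger_gap: 0.0495
```

```bash
python3 -c "
from h import *
pl(547.3,372,92,18.3,op=0,step=30)
"
```

```text
t=7.7 pos [549.3 365.  116.6] rot [1.798e+02 1.000e-01 1.780e+01] F [-0.21 -1.08 -5.24] gap 49.5 | 1 rows
0 0.3 -7.4 24.6 0.003 0.003 -0.008
```

play_rows(moves="0 0 -5 5 0.003 0.002 -0.008; 0 0 -4 8 0 0 0; 0 0 0 8 0 0 0; 0 0 0 0 0 0 0; 0 0 0 0 0 0 0")

```text
time_s: 8.15
eef_pos: [0.5486, 0.3719, 0.0976]
eef_rot: [180.0, -0.2, 18.1]
contact_force: [-0.2, -0.2, -3.8]
finger_gap: 0.0492
```

```bash
python3 -c "
from h import *
pl(547.3,372,80,18.3,op=0,step=30)
"
```

```text
t=8.2 pos [548.6 371.9  97.6] rot [180.   -0.2  18.1] F [-0.18 -0.23 -3.76] gap 49.2 | 1 rows
0 -1.3 -0.6 17.6 0.000 -0.004 -0.003
```

play_rows(moves="0 -1 0 5 0 -0.004 0; 0 0 0 5 0 0 0; 0 0 0 4 0 0 0; 0 0 0 4 0 0 0; 0 0 0 2 0 0 0")

```text
time_s: 8.65
eef_pos: [0.5489, 0.3723, 0.0783]
eef_rot: [-180.0, -0.2, 18.2]
contact_force: [0.1, -0.6, -1.1]
finger_gap: 0.0498
```

play_rows(moves="0 0 0 2 0 0 0; 0 0 0 0 0 0 0; 0 0 0 0 0 0 0; 0 0 0 0 0 0 0")

```text
time_s: 9.05
eef_pos: [0.5489, 0.3723, 0.0774]
eef_rot: [-180.0, -0.2, 18.2]
contact_force: [-0.5, -1.0, -0.1]
finger_gap: 0.0494
```

```bash
python3 -c "
from h import *
for i in range(4):snapshot('top');print(state()['contact_force'].round(2))
pl(547.3,372,80,18.3,op=0,step=30)
"
```

```text
[-1.43 -0.28  0.65]
[-1.46  0.06 -0.27]
[-0.46 -0.78 -0.49]
[-0.22  0.07  0.44]
t=9.2 pos [548.9 372.3  77.3] rot [-180.    -0.2   18.2] F [-0.22  0.07  0.44] gap 49.7 | 1 rows
0 -1.6 -0.2 -2.7 -0.000 -0.003 -0.002
```

play_rows(moves="40 0 0 0 0 0 0; 70 0 0 0 0 0 0; 100 0 0 0 0 0 0; 100 0 0 0 0 0 0; 100 0 0 -5 0 0 0")

```text
time_s: 9.75
eef_pos: [0.5503, 0.3729, 0.0824]
eef_rot: [-180.0, -0.4, 18.2]
contact_force: [-0.4, 0.1, 0.4]
finger_gap: 0.0857
```

play_rows(moves="100 0 0 -30 0 0 0; 100 0 0 -45 0 0 0; 100 0 0 -45 0 0 0; 100 0 0 -25 0 0 0; 100 0 0 0 0 0 0")

```text
time_s: 10.25
eef_pos: [0.5501, 0.3728, 0.2334]
eef_rot: [-180.0, -0.4, 18.2]
contact_force: [1.2, 0.0, 0.9]
finger_gap: 0.0853
```

```bash
python3 -c "
from h import *
pl(372,283,215,36,step=48)
s=snapshot('top');print([onz(s,200+120/3,130+338/3,.085),onz(s,250,256.7,.04)])
c=s['color'];cv2.imwrite('pics/t2.png',cv2.resize(c[165:260,195:320,::-1],None,fx=5,fy=5,interpolation=cv2.INTER_CUBIC))
"
```

```text
t=10.2 pos [550.1 372.8 233.4] rot [-180.    -0.4   18.2] F [1.17 0.04 0.85] gap 85.3 | 5 rows
100 -39.5 6.0 3.4 0.000 -0.001 -0.062; 100 -39.8 3.5 3.4 0.000 -0.001 -0.062; 100 -39.9 1.0 3.5 0.000 -0.001 -0.062; 100 -39.9 -1.5 3.6 0.000 -0.001 -0.062; 100 -39.7 -3.9 3.6 0.000 -0.001 -0.062
[array([0.37762562, 0.29028819, 0.085     ]), array([0.33035805, 0.26390873, 0.04      ])]
```

View pics/t2.png

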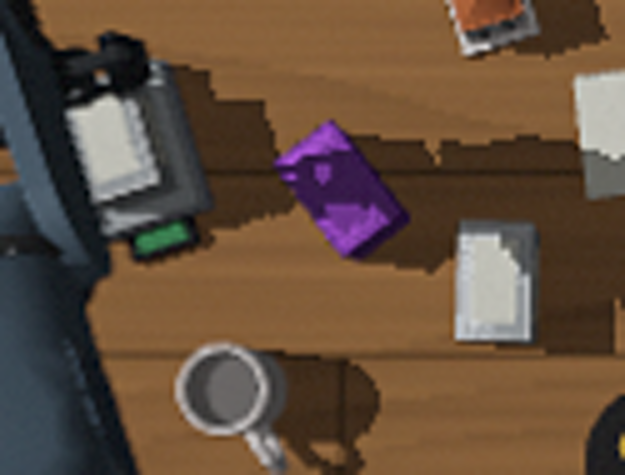

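play_rows(moves="100 -30 5 3 0 0 -0.062; 100 -42 4 3 0 0 -0.062; 100 -42 1 3 0 0 -0.062; 100 -42 -2 4 0 0 -0.062; 100 -40 -4 4 0 0 -0.062")

```text
time_s: 10.8
eef_pos: [0.3702, 0.2803, 0.2062]
eef_rot: [180.0, -0.1, 36.5]
contact_force: [-1.2, -0.7, -0.1]
finger_gap: 0.0851
```

play_rows(moves="100 0 0 0 0 0 0; 100 0 0 0 0 0 0")

```text
time_s: 11.0
eef_pos: [0.36, 0.2761, 0.2025]
eef_rot: [-179.8, 0.9, 36.6]
contact_force: [0.8, 0.4, 0.1]
finger_gap: 0.0854
```

```bash
python3 -c "
from h import *
pl(376,288,215,36,step=48)
s=snapshot('wrist');cv2.imwrite('pics/w4.png',s['color'][:,:,::-1])
import pickle;pickle.dump(s,open('w4.pkl','wb'))
"
```

```text
t=11.0 pos [360.  276.1 202.5] rot [-179.8    0.9   36.6] F [0.82 0.41 0.11] gap 85.4 | 1 rows
100 19.7 -0.1 -12.8 -0.004 0.015 0.011
```

View pics/w4.png

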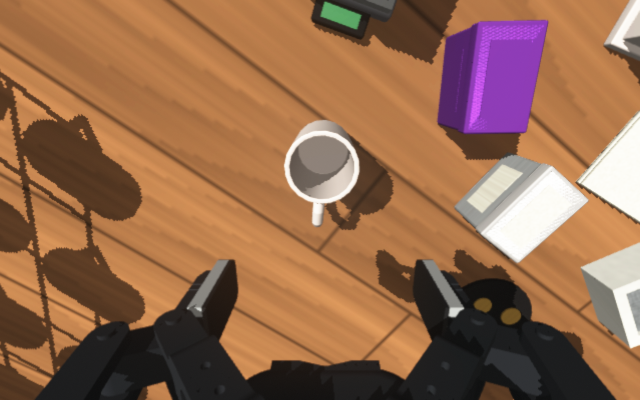

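```bash
python3 -c "
from h import *
import pickle
s=pickle.load(open('w4.pkl','rb'))
a=[onz(s,*p,.085) for p in [(286,167),(359,167),(322,131),(322,202)]];print(np.round(a,4)[:,:2].tolist(),np.mean(a[:2],0),np.mean(a[2:],0))
h=onz(s,318,224,.07);m=onz(s,322,166.5,.085);print(h,m,np.degrees(np.arctan2(*(h-m)[1::-1])))
c=np.mean(a,0)*1000
pl(c[0],c[1],120,36,step=30)
"
```

```text
[[0.3622, 0.3167], [0.3967, 0.2701], [0.4019, 0.3104], [0.3553, 0.2761]] [0.37946231 0.29341929 0.085     ] [0.37863293 0.29329011 0.085     ]
[0.33155548 0.26333131 0.07      ] [0.37955955 0.29397244 0.085     ] -147.449796333515
t=11.1 pos [359.3 275.8 202.2] rot [-179.8    1.    36.6] F [-1.22 -0.23  0.28] gap 85.3 | 3 rows
100 9.3 -0.6 27.2 -0.001 0.006 0.004; 100 9.1 -0.7 27.3 -0.001 0.006 0.004; 100 8.9 -0.8 27.3 -0.001 0.006 0.004
```

play_rows(moves="100 10 -1 15 0 0.006 0.01; 100 9 -1 25 0 0.006 0.01; 100 7 -1 25 0 0.006 0.01; 100 0 0 15 0 0 0; 100 0 0 0 0 0 0")

```text
time_s: 11.55
eef_pos: [0.3867, 0.2975, 0.1178]
eef_rot: [-179.9, -0.5, 34.7]
contact_force: [-0.3, -0.2, 0.7]
finger_gap: 0.0852
```

```bash
python3 -c "
from h import *
pl(379,293.4,50,34.5,step=25)
"
```

```text
t=11.6 pos [386.7 297.5 117.8] rot [-179.9   -0.5   34.7] F [-0.33 -0.23  0.66] gap 85.2 | 3 rows
100 -3.1 -0.3 22.6 -0.001 -0.003 0.001; 100 -3.0 -0.3 22.6 -0.001 -0.003 0.001; 100 -3.0 -0.3 22.6 -0.001 -0.003 0.001
```

play_rows(moves="100 -4 0 15 0 -0.004 0; 100 -3 0 20 0 -0.004 0; 100 -2 0 20 0 0 0; 100 0 0 10 0 0 0; 100 0 0 0 0 0 0")

```text
time_s: 12.05
eef_pos: [0.387, 0.2959, 0.0514]
eef_rot: [-180.0, -0.6, 34.6]
contact_force: [0.3, -1.3, 0.6]
finger_gap: 0.0854
```

```bash
python3 -c "
from h import *
pl(379,293.4,50,34.5,step=25)
"
```

```text
t=12.1 pos [387.  295.9  51.4] rot [-180.    -0.6   34.6] F [ 0.32 -1.33  0.59] gap 85.4 | 1 rows
100 -8.0 -2.5 1.3 -0.001 -0.010 0.002
```

play_rows(moves="100 -5 -1 0 0 -0.01 0; 100 -4 -1 1 0 0 0; 100 -2 -1 0 0 0 0; 100 0 0 0 0 0 0")

```text
time_s: 12.45
eef_pos: [0.3775, 0.2928, 0.0526]
eef_rot: [180.0, -0.3, 34.6]
contact_force: [0.0, -0.5, -0.8]
finger_gap: 0.0853
```

```bash
python3 -c "
from h import *
pl(379,293.4,50,34.5,step=25)
"
```

```text
t=12.4 pos [377.5 292.8  52.6] rot [180.   -0.3  34.6] F [ 0.   -0.51 -0.79] gap 85.3 | 1 rows
100 1.6 0.4 2.6 0.000 -0.004 0.002
```

play_rows(moves="60 1 0 2 0 -0.004 0; 40 0 0 0 0 0 0; 0 0 0 0 0 0 0; 0 0 0 0 0 0 0; 0 0 0 0 0 0 0", squeeze=40)

```text
time_s: 12.95
eef_pos: [0.3786, 0.2937, 0.0516]
eef_rot: [180.0, -0.1, 34.6]
contact_force: [0.2, 0.8, 0.9]
finger_gap: 0.0586
```

```bash
python3 -c "
from h import *
pl(379,293.4,50,34.5,step=25)
"
```

```text
t=12.9 pos [378.6 293.7  51.6] rot [ 1.80e+02 -1.00e-01  3.46e+01] F [0.22 0.85 0.95] gap 58.6 | 1 rows
100 0.1 0.5 1.6 0.000 -0.002 0.002
```

play_rows(moves="0 0 0 -5 0 0 0; 0 0 0 -20 0 0 0; 0 0 0 -40 0 0 0; 0 0 0 -45 0 0 0; 0 0 0 -40 0 0 0")

```text
time_s: 13.45
eef_pos: [0.3746, 0.2915, 0.2001]
eef_rot: [-179.8, 1.0, 34.6]
contact_force: [0.8, 0.9, -2.1]
finger_gap: 0.0583
```

```bash
python3 -c "
from h import *
pl(580,0,220,0,step=45,op=0)
"
```

```text
t=13.4 pos [374.6 291.5 200.1] rot [-179.8    1.    34.6] F [ 0.77  0.9  -2.08] gap 58.3 | 8 rows
0 0.4 44.6 -2.6 0.000 0.002 0.075; 0 3.8 44.4 -2.6 0.000 0.002 0.075; 0 7.1 44.0 -2.6 0.000 0.002 0.075; 0 10.4 43.3 -2.6 0.000 0.002 0.075; 0 13.7 42.4 -2.6 0.000 0.002 0.075
0 16.8 41.3 -2.6 0.000 0.002 0.075; 0 19.9 39.9 -2.6 0.000 0.002 0.075; 0 22.8 38.3 -2.5 0.000 0.002 0.075
```

play_rows(moves="0 0 20 -10 0 0.002 0.07; 0 4 44 -5 0 0.002 0.075; 0 7 44 -3 0 0.002 0.075; 0 10 43 -3 0 0.002 0.075; 0 14 42 -3 0 0.002 0.075")

```text
time_s: 13.95
eef_pos: [0.4895, 0.131, 0.2314]
eef_rot: [-179.9, -0.2, 13.2]
contact_force: [0.0, 1.3, -2.1]
finger_gap: 0.0585
```

play_rows(moves="0 17 41 -3 0 0.002 0.075; 0 20 40 -3 0 0.002 0.075; 0 23 38 -3 0 0 0.075; 0 12 15 0 0 0 0; 0 0 0 0 0 0 0")

```text
time_s: 14.45
eef_pos: [0.5828, -0.004, 0.2399]
eef_rot: [-179.9, -0.4, -0.7]
contact_force: [-0.4, 0.5, -2.9]
finger_gap: 0.0581
```

play_rows(moves="0 0 0 0 0 0 0; 0 0 0 0 0 0 0")

```text
time_s: 14.65
eef_pos: [0.5805, -0.0027, 0.2387]
eef_rot: [-179.8, -0.1, -0.6]
contact_force: [-0.3, 0.5, -2.3]
finger_gap: 0.0587
```

```bash
python3 -c "
from h import *
pl(665,-141,180,0,step=45,op=0)
s=snapshot('wrist');cv2.imwrite('pics/w5.png',s['color'][:,:,::-1])
import pickle;pickle.dump(s,open('w5.pkl','wb'))
"
```

```text
t=14.7 pos [580.5  -2.7 238.7] rot [-1.798e+02 -1.000e-01 -6.000e-01] F [-0.33  0.53 -2.34] gap 58.7 | 4 rows
0 21.5 34.4 14.6 -0.001 -0.001 -0.003; 0 21.4 34.4 14.6 -0.001 -0.001 -0.003; 0 21.3 34.5 14.6 -0.001 -0.001 -0.003; 0 21.2 34.5 14.6 -0.001 -0.001 -0.003
```

View pics/w5.png

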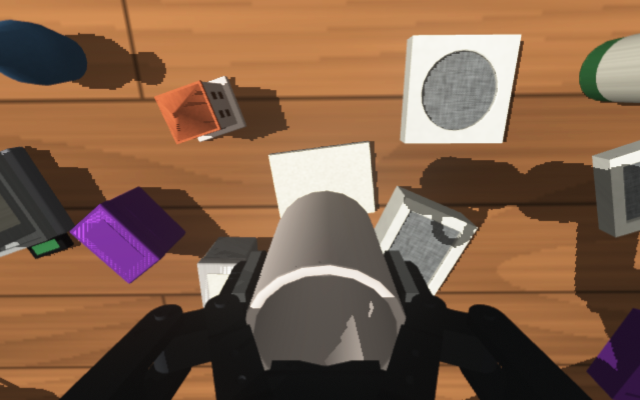

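```bash
python3 -c "
from h import *
import pickle
s=pickle.load(open('w5.pkl','rb'))
print(onz(s,459.5,90.5,.024))
q=[(409,35),(521,35),(506,142),(405,142)];print(rect(s,q,.024))
c=s['color'].astype(int);m=((c.min(2)>60)&(c.max(2)<190)&(c.max(2)-c.min(2)<25)).astype(np.uint8)
m[:45]=0;m[136:]=0;m[:,:415]=0;m[:,502:]=0;m=cv2.morphologyEx(m,cv2.MORPH_CLOSE,np.ones((5,5)))
cn=max(cv2.findContours(m,0,1)[0],key=len)[:,0];P=np.array([onz(s,*p,.024)[:2]*1000 for p in cn],np.float32);print(cv2.minEnclosingCircle(P),cv2.fitEllipse(P))
"
```

```text
[ 0.66504064 -0.14147834  0.024     ]
(array([ 664.3, -142.1]), array([114.1, 104. ]), 89.3)
((664.2719116210938, -140.47970581054688), 38.970863342285156) ((664.3182983398438, -140.31961059570312), (75.50475311279297, 77.15365600585938), 78.78108215332031)
```

play_rows(moves="0 12 20 0 0 0 0; 0 24 40 5 0 0 -0.003; 0 24 40 20 0 0 -0.003; 0 18 30 25 0 0 -0.003; 0 0 0 0 0 0 0")

```text
time_s: 15.2
eef_pos: [0.6592, -0.1316, 0.1872]
eef_rot: [-179.8, -0.2, 0.7]
contact_force: [-0.6, 0.5, -3.8]
finger_gap: 0.0582
```

```bash
python3 -c "
from h import *
pl(664.5,-141,100,0,step=25,op=0)
"
```

```text
t=15.2 pos [ 659.2 -131.6  187.2] rot [-179.8   -0.2    0.7] F [-0.55  0.46 -3.84] gap 58.2 | 4 rows
0 1.2 2.4 21.8 -0.001 -0.001 0.003; 0 1.3 2.4 21.8 -0.001 -0.001 0.003; 0 1.3 2.4 21.8 -0.001 -0.001 0.003; 0 1.3 2.4 21.8 -0.001 -0.001 0.003
```

play_rows(moves="0 1 2 15 -0.001 0 0.003; 0 1 2 25 -0.001 0 0.003; 0 1 2 25 -0.001 0 0.003; 0 1 2 15 0 0 0; 0 0 0 0 0 0 0")

```text
time_s: 15.7
eef_pos: [0.6628, -0.1364, 0.1032]
eef_rot: [-179.9, -0.1, 0.4]
contact_force: [-0.5, 1.0, -2.2]
finger_gap: 0.0582
```

```bash
python3 -c "
from h import *
pl(664.5,-141,75,0,step=25,op=0)
"
```

```text
t=15.7 pos [ 662.8 -136.4  103.2] rot [-1.799e+02 -1.000e-01  4.000e-01] F [-0.55  0.98 -2.19] gap 58.2 | 2 rows
0 0.8 2.3 14.1 -0.001 -0.001 0.003; 0 0.8 2.3 14.1 -0.001 -0.001 0.003
```

play_rows(moves="0 1 3 5 0 0 0; 0 1 2 8 0 0 0; 0 0 1 6 0 0 0; 0 0 0 5 0 0 0; 0 0 0 0 0 0 0")

```text
time_s: 16.2
eef_pos: [0.6668, -0.142, 0.0807]
eef_rot: [180.0, -0.4, 0.5]
contact_force: [0.2, 1.3, -3.4]
finger_gap: 0.0585
```

```bash
python3 -c "
from h import *
pl(664.5,-141,69.6,0,step=25,op=0)
"
```

```text
t=16.2 pos [ 666.8 -142.    80.7] rot [180.   -0.4   0.5] F [ 0.2   1.33 -3.42] gap 58.5 | 1 rows
0 -2.4 -1.0 11.1 0.000 -0.006 0.009
```

play_rows(moves="0 -1 -1 3 0 -0.005 0; 0 -1 0 3 0 0 0; 0 0 0 3 0 0 0; 0 0 0 1 0 0 0; 0 0 0 0 0 0 0")

```text
time_s: 16.7
eef_pos: [0.6653, -0.1411, 0.0709]
eef_rot: [179.9, -0.2, 0.5]
contact_force: [-0.3, -0.0, -2.5]
finger_gap: 0.0584
```

```bash
python3 -c "
from h import *
pl(664.5,-141,69.6,0,step=25,op=0)
"
```

```text
t=16.7 pos [ 665.3 -141.1   70.9] rot [179.9  -0.2   0.5] F [-0.29 -0.04 -2.48] gap 58.4 | 1 rows
0 -0.8 -0.2 1.3 0.001 -0.003 0.009
```

play_rows(moves="0 0 0 1 0 0 0; 0 0 0 1 0 0 0; 0 0 0 0 0 0 0; 0 0 0 0 0 0 0; 0 0 0 0 0 0 0")

```text
time_s: 17.2
eef_pos: [0.6657, -0.1413, 0.0698]
eef_rot: [179.9, -0.2, 0.5]
contact_force: [0.1, -0.5, -2.2]
finger_gap: 0.0585
```

```bash
python3 -c "
from h import *
for i in range(3):snapshot('top');print(state()['contact_force'].round(2))
pl(664.5,-141,69.6,0,step=25,op=0)
"
```

```text
[ 0.5   0.64 -2.33]
[ 0.55 -0.4  -2.97]
[-0.15 -0.75 -2.29]
t=17.4 pos [ 665.7 -141.3   69.7] rot [179.9  -0.2   0.5] F [-0.15 -0.75 -2.29] gap 58.8 | 1 rows
0 -1.2 -0.3 0.1 0.002 -0.004 0.009
```

Not touching yet; go down in 1 mm rows.

play_rows(moves="0 0 0 1.5 0 0 0; 0 0 0 1 0 0 0; 0 0 0 0 0 0 0; 0 0 0 0 0 0 0")

```text
time_s: 17.75
eef_pos: [0.666, -0.1414, 0.0697]
eef_rot: [179.9, -0.3, 0.5]
contact_force: [-0.9, 0.7, -1.8]
finger_gap: 0.0586
```

play_rows(moves="0 0 0 1 0 0 0; 0 0 0 0 0 0 0; 0 0 0 0 0 0 0")

```text
time_s: 18.05
eef_pos: [0.6662, -0.1414, 0.0697]
eef_rot: [179.9, -0.3, 0.5]
contact_force: [0.1, 0.2, -0.3]
finger_gap: 0.0586
```

play_rows(moves="30 0 0 0 0 0 0; 60 0 0 0 0 0 0; 100 0 0 0 0 0 0; 100 0 0 0 0 0 0; 100 0 0 -5 0 0 0")

```text
time_s: 18.55
eef_pos: [0.6664, -0.1415, 0.074]
eef_rot: [179.9, -0.3, 0.5]
contact_force: [0.1, 0.2, -0.1]
finger_gap: 0.0853
```

play_rows(moves="100 0 0 -20 0 0 0; 100 0 0 -40 0 0 0; 100 0 0 -45 0 0 0; 100 0 0 -30 0 0 0; 100 0 0 0 0 0 0")

```text
time_s: 19.05
eef_pos: [0.6663, -0.1416, 0.2142]
eef_rot: [179.9, -0.3, 0.5]
contact_force: [0.3, 0.0, -0.4]
finger_gap: 0.0854
```

```bash
python3 -c "
from h import *
pl(648.5,121,215,18,step=48)
s=snapshot('wrist');cv2.imwrite('pics/w6.png',s['color'][:,:,::-1])
import pickle;pickle.dump(s,open('w6.pkl','wb'))
"
```

```text
t=19.1 pos [ 666.3 -141.6  214.2] rot [179.9  -0.3   0.5] F [ 0.28  0.02 -0.4 ] gap 85.4 | 6 rows
100 -2.6 -43.8 -0.2 0.000 -0.001 -0.051; 100 -0.3 -43.9 -0.2 0.000 -0.001 -0.051; 100 1.9 -43.8 -0.2 0.000 -0.001 -0.051; 100 4.1 -43.7 -0.2 0.000 -0.001 -0.051; 100 6.3 -43.4 -0.2 0.000 -0.001 -0.051
100 8.5 -43.0 -0.1 0.000 -0.001 -0.051
```

View pics/w6.png

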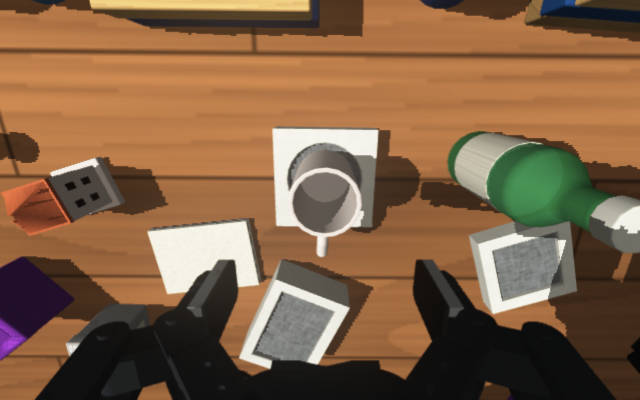

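play_rows(moves="100 -3 -25 0 0 0 -0.051; 100 0 -46 0 0 0 -0.051; 100 2 -46 0 0 0 -0.051; 100 4 -46 0 0 0 -0.051; 100 6 -45 0 0 0 -0.051")

```text
time_s: 19.6
eef_pos: [0.6465, 0.0651, 0.2054]
eef_rot: [180.0, 0.3, 14.9]
contact_force: [0.8, -0.7, -0.5]
finger_gap: 0.0854
```

play_rows(moves="100 9 -40 0 0 0 -0.051; 100 0 0 0 0 0 0; 100 0 0 0 0 0 0")

```text
time_s: 19.9
eef_pos: [0.64, 0.1146, 0.2]
eef_rot: [-179.7, 0.9, 18.5]
contact_force: [0.2, 0.1, 0.5]
finger_gap: 0.0851
```

```bash
python3 -c "
from h import *
pl(648.5,121,120,18,step=30)
s=snapshot('wrist');cv2.imwrite('pics/w7.png',s['color'][:,:,::-1])
import pickle;pickle.dump(s,open('w7.pkl','wb'))
w=pickle.load(open('w6.pkl','rb'))
P=[onz(w,*p,.024)[:2]*1000 for p in [(470,236),(576,292),(496,313)]];print(P,(P[0]+P[1])/2)
"
```

```text
t=19.9 pos [640.  114.6 200. ] rot [-179.7    0.9   18.5] F [0.15 0.07 0.45] gap 85.1 | 3 rows
100 3.8 -1.0 26.6 -0.001 0.005 0.003; 100 3.6 -1.1 26.6 -0.001 0.005 0.003; 100 3.5 -1.1 26.6 -0.001 0.005 0.003
[array([ 600.5095421 , -304.62292485]), array([ 527.97098642, -442.64394295]), array([ 497.19572305, -352.69833715])] [ 564.24026426 -373.6334339 ]
```

View pics/w7.png

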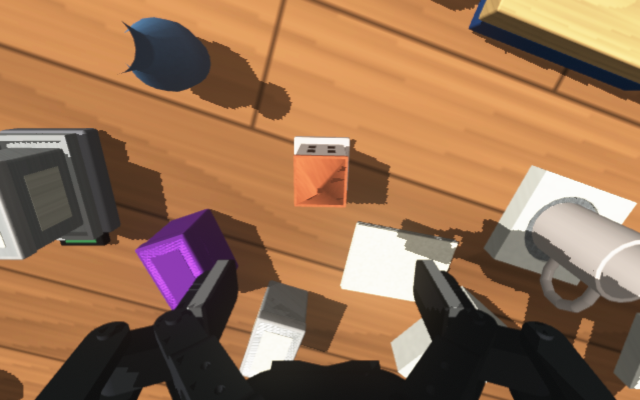

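```bash
python3 -c "
from h import *
import pickle
s=pickle.load(open('w7.pkl','rb'))
print(rect(s,[(295,154),(349,154),(347,206),(294,206)],.071), [onz(s,*p,.01)[:2] for p in[(294,138),(349,138)]],onz(s,320,191,.095))
f=[onz(s,*p,.01)[:2] for p in[(294,138),(349,138)]];d=f[0]-f[1];print(np.degrees(np.arctan2(d[1],d[0])),np.linalg.norm(d))
"
```

```text
(array([649.3, 122.1]), array([46.7, 45.7]), -71.5) [array([0.6657755 , 0.15675402]), array([0.68322693, 0.10448809])] [0.64814881 0.1219049  0.095     ]
108.46400497287512 0.05510245164018936
```

play_rows(moves="100 4 -1 15 0 0.005 0.003; 100 4 -1 25 0 0.005 0.003; 100 3 -1 25 0 0.005 0.003; 100 0 0 15 0 0 0; 100 0 0 0 0 0 0")

```text
time_s: 20.45
eef_pos: [0.6498, 0.113, 0.1153]
eef_rot: [-179.8, 0.1, 17.3]
contact_force: [-0.3, 0.8, 0.4]
finger_gap: 0.0853
```

```bash
python3 -c "
from h import *
pl(648.5,121,45,18,step=30)
"
```

```text
t=20.4 pos [649.8 113.  115.3] rot [-1.798e+02  1.000e-01  1.730e+01] F [-0.31  0.8   0.39] gap 85.3 | 3 rows
100 0.4 -2.6 23.5 -0.001 0.000 -0.004; 100 0.4 -2.6 23.4 -0.001 0.000 -0.004; 100 0.4 -2.6 23.4 -0.001 0.000 -0.004
```

play_rows(moves="100 0 -5 0 0 0 -0.009; 100 0 -5 0 0 0 -0.009; 100 0 -2 18 0 0 0; 100 0 0 18 0 0 0; 100 0 0 0 0 0 0")

```text
time_s: 20.95
eef_pos: [0.649, 0.1227, 0.083]
eef_rot: [-179.9, -0.3, 18.2]
contact_force: [-0.6, 0.1, -0.7]
finger_gap: 0.0855
```

```bash
python3 -c "
from h import *
pl(649,122,48,18.3,step=30)
"
```

```text
t=20.9 pos [649.  122.7  83. ] rot [-179.9   -0.3   18.2] F [-0.61  0.11 -0.67] gap 85.5 | 2 rows
100 -0.2 0.4 17.5 -0.001 -0.003 -0.001; 100 -0.2 0.4 17.5 -0.001 -0.003 -0.001
```

play_rows(moves="100 0 0 12 0 -0.003 0; 100 0 0 12 0 -0.003 0; 100 0 0 8 0 0 0; 100 0 0 2 0 0 0; 100 0 0 0 0 0 0")

```text
time_s: 21.45
eef_pos: [0.6514, 0.1233, 0.0498]
eef_rot: [-180.0, -0.3, 18.2]
contact_force: [-0.7, 0.1, -0.4]
finger_gap: 0.0853
```

play_rows(moves="50 0 0 0 0 0 0; 30 0 0 0 0 0 0; 0 0 0 0 0 0 0; 0 0 0 0 0 0 0; 0 0 0 0 0 0 0")

```text
time_s: 21.95
eef_pos: [0.6518, 0.1233, 0.0506]
eef_rot: [-180.0, -0.3, 18.2]
contact_force: [0.2, -0.6, -1.1]
finger_gap: 0.0437
```

```bash
python3 -c "
from h import *
pl(649,122,48,18.3,step=30)
"
```

```text
t=21.9 pos [651.8 123.3  50.6] rot [-180.    -0.3   18.2] F [ 0.23 -0.57 -1.06] gap 43.7 | 1 rows
100 -3.1 0.4 2.6 -0.000 -0.006 -0.002
```

play_rows(moves="0 0 0 -5 0 0 0; 0 0 0 -20 0 0 0; 0 0 0 -40 0 0 0; 0 0 0 -45 0 0 0; 0 0 0 -45 0 0 0")

```text
time_s: 22.45
eef_pos: [0.6446, 0.1226, 0.2006]
eef_rot: [-179.6, 1.0, 18.2]
contact_force: [1.1, -1.1, -2.2]
finger_gap: 0.0434
```

play_rows(moves="0 0 0 -20 0 0 0; 0 0 0 0 0 0 0")

```text
time_s: 22.65
eef_pos: [0.6486, 0.1228, 0.2297]
eef_rot: [-179.8, 0.1, 18.2]
contact_force: [-0.4, 0.2, -1.4]
finger_gap: 0.0438
```

```bash
python3 -c "
from h import *
pl(440,-230,220,19.7,step=46,op=0)
"
```

```text
t=22.6 pos [648.6 122.8 229.7] rot [-1.798e+02  1.000e-01  1.820e+01] F [-0.39  0.24 -1.36] gap 43.8 | 9 rows
0 -34.3 30.0 1.1 -0.000 0.000 -0.003; 0 -34.3 29.9 1.1 -0.000 0.000 -0.003; 0 -34.4 29.8 1.1 -0.000 0.000 -0.003; 0 -34.5 29.7 1.1 -0.000 0.000 -0.003; 0 -34.6 29.6 1.1 -0.000 0.000 -0.003
0 -34.7 29.5 1.1 -0.000 0.000 -0.003; 0 -34.8 29.4 1.1 -0.000 0.000 -0.003; 0 -34.9 29.3 1.1 -0.000 0.000 -0.003; 0 -34.9 29.2 1.1 -0.000 0.000 -0.003
```

play_rows(moves="0 -15 14 0 0 0 -0.003; 0 -34 30 0 0 0 -0.003; 0 -34.5 30 0 0 0 -0.003; 0 -34.5 30 0 0 0 -0.003; 0 -34.5 30 0 0 0 -0.003")

```text
time_s: 23.15
eef_pos: [0.5439, -0.052, 0.224]
eef_rot: [-179.6, 0.2, 19.7]
contact_force: [0.3, -2.0, -2.0]
finger_gap: 0.0435
```

play_rows(moves="0 -35 29.5 0 0 0 -0.003; 0 -35 29.5 0 0 0 -0.003; 0 -35 29 0 0 0 -0.003; 0 -30 25 0 0 0 0; 0 -15 13 0 0 0 0")

```text
time_s: 23.65
eef_pos: [0.4352, -0.2272, 0.2168]
eef_rot: [-179.1, 0.7, 20.2]
contact_force: [0.2, -0.5, -1.6]
finger_gap: 0.0435
```

play_rows(moves="0 0 0 0 0 0 0; 0 0 0 0 0 0 0")

```text
time_s: 23.85
eef_pos: [0.4325, -0.2288, 0.2145]
eef_rot: [-178.8, 0.9, 19.8]
contact_force: [-0.7, 0.1, -2.9]
finger_gap: 0.0438
```

```bash
python3 -c "
from h import *
pl(561,-377,200,19.7,step=46,op=0)
s=snapshot('wrist');cv2.imwrite('pics/w8.png',s['color'][:,:,::-1])
import pickle;pickle.dump(s,open('w8.pkl','wb'))
"
```

```text
t=23.9 pos [ 432.5 -228.8  214.5] rot [-178.8    0.9   19.8] F [-0.72  0.11 -2.93] gap 43.8 | 5 rows
0 14.2 36.7 1.9 -0.004 0.003 0.000; 0 14.2 36.6 2.1 -0.004 0.003 0.000; 0 14.2 36.6 2.3 -0.004 0.003 0.000; 0 14.2 36.6 2.5 -0.004 0.003 0.000; 0 14.2 36.6 2.7 -0.004 0.003 0.000
```

View pics/w8.png

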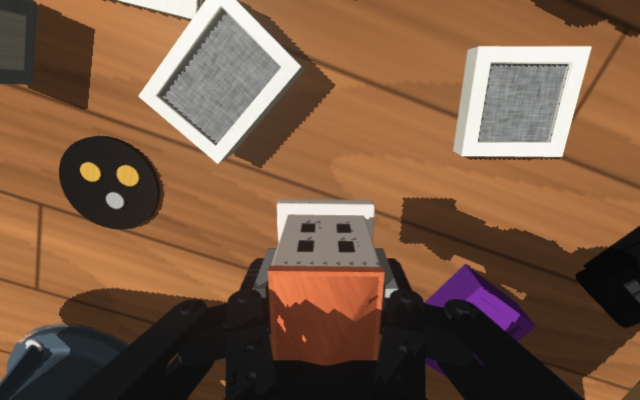

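```bash
python3 -c "
from h import *
import pickle
s=pickle.load(open('w8.pkl','rb'))
for z,q in((.024,[(481,46),(591,46),(563,157),(464,156)]),(.024,[(487,64),(573,63),(558,143),(477,142)]),(.045,[(300,68),(218,162),(139,95)]),(.045,[(233,13),(286,67),(216,145),(159,97)])):
  P=np.array([onz(s,*p,z)[:2]*1000 for p in q]);print(rect(s,q,z) if len(q)>3 else '',P.mean(0) if len(q)>3 else (P[0]+P[2])/2,P.round(0).tolist())
f=np.array([onz(s,*p,.2145-.0506+.01)[:2]*1000 for p in [(277,202),(375,202)]]);print(f.round(1))
R=Ro.from_euler('xyz',[-178.8,.9,19.8],degrees=True)
print([R.inv().apply(np.r_[g,174]-[432.5,-228.8,214.5]).round(1) for g in f])
"
```

```text
(array([ 561.3, -380.8]), array([101.3,  99. ]), 19.7) [ 561.28001441 -380.48540884] [[592.0, -317.0], [625.0, -409.0], [530.0, -444.0], [498.0, -351.0]]
(array([ 560.8, -380.7]), array([81.9, 72.9]), -69.8) [ 560.96475372 -380.09476931] [[581.0, -330.0], [608.0, -403.0], [541.0, -432.0], [515.0, -356.0]]
 [ 484.0539417  -105.73107347] [[519.0, -171.0], [413.0, -122.0], [449.0, -41.0]]
(array([ 484.6, -108.6]), array([100.4,  63.5]), -25.8) [ 484.50184615 -109.79303186] [[540.0, -105.0], [516.0, -159.0], [428.0, -117.0], [453.0, -58.0]]
[[ 446.2 -194.1]
 [ 465.2 -245.8]]
[array([ 25.3, -27.2,  40.7]), array([25.7, 27.9, 39.5])]
```

play_rows(moves="0 8 20 0 -0.005 0.004 0; 0 15 37 0 -0.005 0.004 0; 0 15 37 0 -0.004 0.004 0; 0 15 37 0 -0.004 0.003 0; 0 15 37 0 0 0 0")

```text
time_s: 24.4
eef_pos: [0.5557, -0.3522, 0.2071]
eef_rot: [-179.0, 0.3, 20.5]
contact_force: [0.0, -0.4, -3.2]
finger_gap: 0.0439
```

play_rows(moves="0 3 10 5 0 0 0; 0 0 0 10 0 0 0; 0 0 0 0 0 0 0")

```text
time_s: 24.7
eef_pos: [0.5666, -0.3593, 0.1882]
eef_rot: [-179.0, 0.3, 20.8]
contact_force: [-1.4, 0.4, -3.3]
finger_gap: 0.0438
```

```bash
python3 -c "
from h import *
pl(563.4,-379.6,100,19.7,step=30,op=0)
"
```

```text
t=24.7 pos [ 566.6 -359.3  188.2] rot [-179.     0.3   20.8] F [-1.38  0.43 -3.3 ] gap 43.8 | 4 rows
0 -2.4 4.8 22.0 -0.004 0.001 0.005; 0 -2.4 4.8 22.0 -0.004 0.001 0.005; 0 -2.4 4.7 22.0 -0.004 0.001 0.005; 0 -2.4 4.6 22.0 -0.004 0.001 0.005
```

play_rows(moves="0 -3 6 10 -0.006 0.002 0.006; 0 -3 6 22 -0.006 0.002 0.006; 0 -2 6 22 -0.004 0.001 0.005; 0 -2 4 18 0 0 0; 0 0 0 0 0 0 0")

```text
time_s: 25.2
eef_pos: [0.5602, -0.3766, 0.1119]
eef_rot: [-179.6, 0.2, 20.0]
contact_force: [-0.6, 0.3, -1.6]
finger_gap: 0.0436
```

```bash
python3 -c "
from h import *
pl(563.4,-379.6,80,19.7,step=30,op=0)
"
```

```text
t=25.2 pos [ 560.2 -376.6  111.9] rot [-179.6    0.2   20. ] F [-0.65  0.26 -1.56] gap 43.6 | 2 rows
0 1.0 2.1 16.0 -0.004 0.002 0.003; 0 1.0 2.0 16.0 -0.004 0.002 0.003
```

play_rows(moves="0 1 2 6 -0.004 0.002 0.003; 0 1 2 8 -0.004 0.002 0.003; 0 0 0 8 0 0 0; 0 0 0 5 0 0 0; 0 0 0 0 0 0 0")

```text
time_s: 25.7
eef_pos: [0.5636, -0.3787, 0.0852]
eef_rot: [179.8, -0.1, 19.7]
contact_force: [0.1, -0.8, -2.3]
finger_gap: 0.0436
```

```bash
python3 -c "
from h import *
pl(563.4,-379.6,69,19.7,step=30,op=0)
"
```

```text
t=25.7 pos [ 563.6 -378.7   85.2] rot [ 1.798e+02 -1.000e-01  1.970e+01] F [ 0.13 -0.84 -2.33] gap 43.6 | 1 rows
0 -0.6 0.7 16.2 0.003 -0.002 -0.001
```

Contact expected near z ≈ 68.6.

play_rows(moves="0 -0.5 0.5 5 0.002 0 0; 0 0 0 5 0 0 0; 0 0 0 3 0 0 0; 0 0 0 2 0 0 0; 0 0 0 0 0 0 0")

```text
time_s: 26.2
eef_pos: [0.564, -0.3798, 0.0698]
eef_rot: [179.9, -0.1, 19.7]
contact_force: [1.0, -0.1, -1.6]
finger_gap: 0.0437
```

play_rows(moves="0 0 0 1 0 0 0; 0 0 0 0 0 0 0; 0 0 0 0 0 0 0")

```text
time_s: 26.5
eef_pos: [0.5643, -0.3801, 0.0691]
eef_rot: [179.8, -0.2, 19.7]
contact_force: [0.3, -0.1, -2.1]
finger_gap: 0.0437
```

play_rows(moves="0 0 0 1.5 0 0 0; 0 0 0 1 0 0 0; 0 0 0 0 0 0 0; 0 0 0 0 0 0 0")

```text
time_s: 26.9
eef_pos: [0.5646, -0.3804, 0.0688]
eef_rot: [179.7, -0.2, 19.7]
contact_force: [-0.6, -0.6, -1.8]
finger_gap: 0.0435
```

```bash
python3 -c "
from h import *
for i in range(3):snapshot('top');print(state()['contact_force'].round(2))
pl(563.4,-379.6,69,19.7,step=30,op=0)
"
```

```text
[ 0.5   0.58 -0.11]
[-0.21  0.45 -0.54]
[ 1.21 -0.58 -0.64]
t=27.1 pos [ 564.6 -380.4   68.7] rot [179.8  -0.2  19.7] F [ 1.21 -0.58 -0.64] gap 43.6 | 1 rows
0 -0.8 -1.2 -0.3 0.004 -0.003 -0.000
```

play_rows(moves="25 0 0 0 0 0 0; 60 0 0 0 0 0 0; 100 0 0 0 0 0 0; 100 0 0 0 0 0 0; 100 0 0 -5 0 0 0")

```text
time_s: 27.55
eef_pos: [0.5647, -0.3806, 0.0736]
eef_rot: [179.7, -0.2, 19.7]
contact_force: [0.0, -0.5, -0.2]
finger_gap: 0.085
```

play_rows(moves="100 0 0 -20 0 0 0; 100 0 0 -40 0 0 0; 100 0 0 -45 0 0 0; 100 0 0 -35 0 0 0; 100 0 0 0 0 0 0")

```text
time_s: 28.05
eef_pos: [0.5642, -0.3803, 0.2194]
eef_rot: [179.8, -0.2, 19.7]
contact_force: [0.4, -0.1, 1.3]
finger_gap: 0.0857
```

```bash
python3 -c "
from h import *
pl(450,113,215,0,step=48)
"
```

```text
t=28.1 pos [ 564.2 -380.3  219.4] rot [179.8  -0.2  19.7] F [ 0.39 -0.11  1.26] gap 85.7 | 11 rows
100 5.3 -45.7 0.3 0.000 -0.000 0.031; 100 3.9 -45.9 0.3 0.000 -0.000 0.031; 100 2.5 -46.0 0.3 0.000 -0.000 0.031; 100 1.0 -46.0 0.3 0.000 -0.000 0.031; 100 -0.4 -46.0 0.3 0.000 -0.000 0.031
100 -1.9 -46.0 0.3 0.000 -0.000 0.031; 100 -3.3 -45.9 0.3 0.000 -0.000 0.031; 100 -4.7 -45.8 0.3 0.000 -0.000 0.031; 100 -6.1 -45.6 0.4 0.000 -0.000 0.031; 100 -7.6 -45.4 0.4 0.000 -0.000 0.031
100 -9.0 -45.2 0.4 0.000 -0.000 0.031
```

play_rows(moves="100 4 -25 0 0 0 0.031; 100 5 -46 0 0 0 0.031; 100 3 -46 0 0 0 0.031; 100 2 -46 0 0 0 0.031; 100 0 -46 0 0 0 0.031")

```text
time_s: 28.55
eef_pos: [0.5216, -0.1766, 0.2185]
eef_rot: [179.3, -0.6, 9.9]
contact_force: [1.0, -0.1, -0.2]
finger_gap: 0.0852
```

play_rows(moves="100 -2 -46 0 0 0 0.031; 100 -3 -46 0 0 0 0.031; 100 -5 -46 0 0 0 0.031; 100 -6 -46 0 0 0 0.031; 100 -8 -45 0 0 0 0.031")

```text
time_s: 29.05
eef_pos: [0.4681, 0.0576, 0.2143]
eef_rot: [179.5, -0.5, 0.4]
contact_force: [0.9, -0.2, -0.5]
finger_gap: 0.0852
```

play_rows(moves="100 -9 -40 0 0 0 0.031; 100 -4 -18 0 0 0 0; 100 0 0 0 0 0 0; 100 0 0 0 0 0 0")

```text
time_s: 29.45
eef_pos: [0.4499, 0.1229, 0.2125]
eef_rot: [179.6, -0.3, -0.9]
contact_force: [0.3, -0.8, -0.4]
finger_gap: 0.0855
```

```bash
python3 -c "
from h import *
pl(453,112,120,0,step=30)
s=snapshot('wrist');cv2.imwrite('pics/w9.png',s['color'][:,:,::-1])
import pickle;pickle.dump(s,open('w9.pkl','wb'))
"
```

```text
t=29.4 pos [449.9 122.9 212.5] rot [179.6  -0.3  -0.9] F [ 0.34 -0.8  -0.41] gap 85.5 | 4 rows
100 0.7 2.5 23.2 0.002 -0.001 -0.004; 100 0.7 2.6 23.2 0.002 -0.001 -0.004; 100 0.7 2.6 23.1 0.002 -0.001 -0.004; 100 0.7 2.7 23.1 0.002 -0.001 -0.004
```

View pics/w9.png

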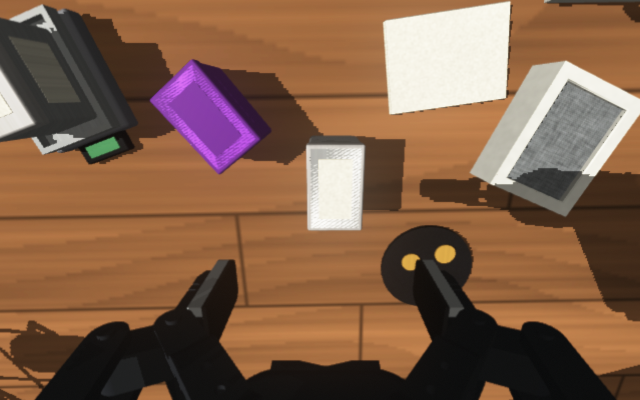

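```bash
python3 -c "
from h import *
import pickle
s=pickle.load(open('w9.pkl','rb'))
print(rect(s,[(308,146),(365,144),(362,230),(307,230)],.07))
print([onz(s,*p,z)[:2].round(3) for p,z in [((269,132),.07),((220,173),.07)]])
"
```

```text
(array([451.9, 113.1]), array([80.7, 51.8]), -0.6)
[array([0.504, 0.168]), array([0.469, 0.214])]
```

play_rows(moves="100 1 3 15 0.002 0 -0.002; 100 1 3 25 0.002 0 0; 100 1 3 25 0.002 0 0; 100 0 2 20 0 0 0; 100 0 0 0 0 0 0")

```text
time_s: 30.0
eef_pos: [0.4584, 0.1045, 0.126]
eef_rot: [179.9, -0.7, -1.4]
contact_force: [-0.3, 0.8, 0.5]
finger_gap: 0.0854
```

```bash
python3 -c "
from h import *
pl(452,113,46,-0.6,step=25)
"
```

```text
t=30.0 pos [458.4 104.5 126. ] rot [179.9  -0.7  -1.4] F [-0.33  0.81  0.48] gap 85.4 | 4 rows
100 -1.9 -2.1 20.0 0.001 -0.003 -0.003; 100 -1.8 -2.1 20.0 0.001 -0.003 -0.003; 100 -1.7 -2.1 20.0 0.001 -0.003 -0.003; 100 -1.7 -2.1 20.0 0.001 -0.003 -0.003
```

play_rows(moves="100 -4 -4 5 0 -0.004 -0.005; 100 -2 -4 15 0 -0.004 -0.005; 100 -1 -1 15 0 -0.004 -0.004; 100 0 0 5 0 0 0; 100 0 0 0 0 0 0")

```text
time_s: 30.5
eef_pos: [0.4549, 0.1116, 0.0875]
eef_rot: [179.9, -0.4, -0.8]
contact_force: [1.0, -0.2, -0.1]
finger_gap: 0.0853
```

```bash
python3 -c "
from h import *
pl(452,113,46,-0.6,step=25)
"
```

```text
t=30.5 pos [454.9 111.6  87.5] rot [179.9  -0.4  -0.8] F [ 0.97 -0.25 -0.08] gap 85.3 | 2 rows
100 -1.6 -0.7 20.8 0.001 -0.003 -0.002; 100 -1.5 -0.7 20.8 0.001 -0.003 -0.002
```

play_rows(moves="100 -2 -1 15 0 -0.004 -0.003; 100 -2 -1 15 0 -0.003 0; 100 -1 0 8 0 0 0; 100 0 0 2 0 0 0; 100 0 0 0 0 0 0")

```text
time_s: 31.0
eef_pos: [0.4537, 0.1135, 0.0504]
eef_rot: [179.9, -0.5, -0.7]
contact_force: [-0.7, -0.1, 0.0]
finger_gap: 0.0854
```

play_rows(moves="55 0 0 0 0 0 0; 40 0 0 0 0 0 0; 0 0 0 0 0 0 0; 0 0 0 0 0 0 0; 0 0 0 0 0 0 0", squeeze=35)

```text
time_s: 31.5
eef_pos: [0.455, 0.1135, 0.0524]
eef_rot: [179.9, -0.7, -0.7]
contact_force: [-0.5, -0.6, -1.0]
finger_gap: 0.05
```

```bash
python3 -c "
from h import *
pl(452,113,46,-0.6,step=25)
"
```

```text
t=31.5 pos [455.  113.5  52.4] rot [179.9  -0.7  -0.7] F [-0.5  -0.58 -0.95] gap 50.0 | 1 rows
100 -3.1 0.5 6.3 0.002 -0.012 -0.001
```

play_rows(moves="0 0 0 -5 0 0 0; 0 0 0 -20 0 0 0; 0 0 0 -40 0 0 0; 0 0 0 -30 0 0 0; 0 0 0 0 0 0 0")

```text
time_s: 32.0
eef_pos: [0.4528, 0.1137, 0.1499]
eef_rot: [179.9, -0.4, -0.7]
contact_force: [0.9, 0.0, -0.3]
finger_gap: 0.0497
```

```bash
python3 -c "
from h import *
for i in range(4):print(state()['contact_force'].round(2));snapshot('top')
a=np.radians(-24)
pl(484.3+3*np.cos(a),-107+3*np.sin(a),170,-24,step=40,op=0)
"
```

```text
[ 0.86  0.01 -0.29]
[ 0.08 -0.06 -1.02]
[ 0.37  0.19 -1.79]
[-0.22  1.25 -1.76]
t=32.2 pos [449.9 113.5 145.9] rot [ 1.799e+02  1.000e-01 -7.000e-01] F [ 0.2  -0.42 -1.08] gap 49.6 | 6 rows
0 6.6 36.9 -3.9 0.000 0.000 0.068; 0 9.1 36.3 -4.0 0.000 0.000 0.068; 0 11.6 35.6 -4.0 0.000 0.000 0.068; 0 13.9 34.8 -4.0 0.000 0.000 0.068; 0 16.3 33.8 -4.0 0.000 0.000 0.068
0 18.5 32.6 -4.0 0.000 0.000 0.068
```

play_rows(moves="0 4 20 -5 0 0 0.065; 0 9 38 -5 0 0 0.068; 0 12 38 -4 0 0 0.068; 0 14 37 -4 0 0 0.068; 0 17 36 -4 0 0 0.068")

```text
time_s: 32.7
eef_pos: [0.4722, -0.063, 0.16]
eef_rot: [179.7, 1.2, -20.2]
contact_force: [1.0, -0.9, -0.9]
finger_gap: 0.0495
```

play_rows(moves="0 15 34 0 0 0 0.068; 0 4 10 0 0 0 0; 0 0 0 0 0 0 0")

```text
time_s: 33.0
eef_pos: [0.4738, -0.1171, 0.1556]
eef_rot: [179.6, 1.5, -24.6]
contact_force: [0.7, 0.1, -2.0]
finger_gap: 0.0497
```

```bash
python3 -c "
from h import *
pl(487,-108.2,120,-24,step=25,op=0)
"
```

```text
t=33.0 pos [ 473.8 -117.1  155.6] rot [179.6   1.5 -24.6] F [ 0.68  0.06 -2.01] gap 49.7 | 2 rows
0 4.6 -6.9 17.6 0.003 0.013 -0.006; 0 4.4 -6.8 17.7 0.003 0.013 -0.006
```

play_rows(moves="0 4 -6 8 0.003 0.013 -0.006; 0 4 -6 14 0.003 0.013 -0.004; 0 2 -3 10 0 0 0; 0 0 0 0 0 0 0; 0 0 0 0 0 0 0")

```text
time_s: 33.5
eef_pos: [0.4847, -0.1006, 0.1184]
eef_rot: [-179.9, 0.7, -23.8]
contact_force: [0.1, -0.2, -2.0]
finger_gap: 0.0493
```

```bash
python3 -c "
from h import *
pl(487,-108.2,96,-24,step=25,op=0)
"
```

```text
t=33.5 pos [ 484.7 -100.6  118.4] rot [-179.9    0.7  -23.8] F [ 0.12 -0.19 -2.03] gap 49.3 | 1 rows
0 5.5 6.0 22.3 -0.001 0.013 0.004
```

play_rows(moves="0 4 4 3 0 0.012 0.003; 0 2 3 6 0 0.008 0; 0 0 0 5 0 0 0; 0 0 0 0 0 0 0; 0 0 0 0 0 0 0")

```text
time_s: 34.0
eef_pos: [0.4877, -0.11, 0.1041]
eef_rot: [-179.9, -0.6, -23.9]
contact_force: [0.9, -0.8, -1.0]
finger_gap: 0.0492
```

```bash
python3 -c "
from h import *
pl(487,-108.2,92,-24,step=25,op=0)
"
```

```text
t=34.0 pos [ 487.7 -110.   104.1] rot [-179.9   -0.6  -23.9] F [ 0.89 -0.75 -0.96] gap 49.2 | 1 rows
0 -1.5 -1.4 12.1 -0.001 -0.010 0.002
```

play_rows(moves="0 -0.5 -1 4 0 0 0; 0 0 0 3 0 0 0; 0 0 0 3 0 0 0; 0 0 0 1 0 0 0; 0 0 0 0 0 0 0")

```text
time_s: 34.5
eef_pos: [0.488, -0.1091, 0.0925]
eef_rot: [-179.9, -0.6, -23.9]
contact_force: [-0.3, 0.8, -1.1]
finger_gap: 0.0496
```

play_rows(moves="0 0 0 1.5 0 0 0; 0 0 0 0 0 0 0; 0 0 0 1 0 0 0; 0 0 0 0 0 0 0; 0 0 0 0 0 0 0")

```text
time_s: 35.0
eef_pos: [0.4884, -0.1092, 0.0913]
eef_rot: [-180.0, -0.7, -23.9]
contact_force: [-0.5, -0.2, -1.7]
finger_gap: 0.0498
```

```bash
python3 -c "
from h import *
for i in range(4):print(state()['contact_force'].round(2));snapshot('top')
pl(487,-108.2,92,-24,step=25,op=0)
"
```

```text
[-0.54 -0.21 -1.68]
[ 0.36 -0.4  -1.13]
[ 0.15 -0.18 -0.38]
[-0.32  0.29 -1.95]
t=35.2 pos [ 488.3 -109.2   91. ] rot [-180.    -0.7  -23.9] F [-0.45 -0.34 -0.57] gap 49.6 | 1 rows
0 -1.6 -0.4 -1.0 -0.001 -0.012 0.002
```

play_rows(moves="0 0 0 1.5 0 0 0; 0 0 0 1 0 0 0; 0 0 0 0 0 0 0; 0 0 0 0 0 0 0; 0 0 0 0 0 0 0")

```text
time_s: 35.7
eef_pos: [0.4885, -0.1093, 0.0909]
eef_rot: [-180.0, -0.7, -23.9]
contact_force: [0.8, 0.8, -1.8]
finger_gap: 0.0495
```

play_rows(moves="0 0 0 1.5 0 0 0; 0 0 0 0 0 0 0; 0 0 0 0 0 0 0")

```text
time_s: 36.0
eef_pos: [0.4888, -0.1094, 0.0911]
eef_rot: [-180.0, -0.8, -23.9]
contact_force: [0.1, -0.7, -1.6]
finger_gap: 0.0498
```

play_rows(moves="0 0 0 2 0 0 0; 0 0 0 2 0 0 0; 0 0 0 0 0 0 0")

```text
time_s: 36.3
eef_pos: [0.489, -0.1095, 0.0914]
eef_rot: [-180.0, -0.9, -23.9]
contact_force: [0.0, 0.6, -0.7]
finger_gap: 0.0497
```

```bash
python3 -c "
from h import *
for i in range(4):print(state()['contact_force'].round(2));snapshot('top')
pl(487,-108.2,92,-24,step=25,op=0)
"
```

```text
[ 0.02  0.59 -0.67]
[-0.01 -0.11 -1.23]
[-0.28  0.34  3.74]
[-0.24  0.76  5.64]
t=36.5 pos [ 489.3 -109.6   90.8] rot [-180.    -0.9  -23.9] F [0.28 0.39 6.05] gap 49.9 | 1 rows
0 -2.6 -0.4 -1.2 -0.001 -0.015 0.002
```

play_rows(moves="0 0 0 -0.5 0 0 0; 30 0 0 0 0 0 0; 60 0 0 0 0 0 0; 100 0 0 0 0 0 0; 100 0 0 -2 0 0 0")

```text
time_s: 37.0
eef_pos: [0.4888, -0.1095, 0.0917]
eef_rot: [-180.0, -0.7, -23.9]
contact_force: [-0.2, 0.6, -0.2]
finger_gap: 0.0781
```

play_rows(moves="100 0 0 -20 0 0 0; 100 0 0 -40 0 0 0; 100 0 0 -45 0 0 0; 100 0 0 -45 0 0 0; 100 0 0 0 0 0 0")

```text
time_s: 37.5
eef_pos: [0.4864, -0.1087, 0.2451]
eef_rot: [-179.9, -0.3, -23.9]
contact_force: [1.4, -0.5, 0.5]
finger_gap: 0.0852
```

```bash
python3 -c "
from h import *
import pickle
print(state()['eef_pos'],state()['contact_force'])
s=snapshot('wrist');pickle.dump(s,open('w10.pkl','wb'));w=s['color'][:,:,::-1]
s=snapshot('scene');pickle.dump(s,open('s10.pkl','wb'));c=s['color'][:,:,::-1]
b=cv2.resize(c[140:270,190:470],(800,371),interpolation=cv2.INTER_CUBIC)
cv2.imwrite('pics/f1.png',w);cv2.imwrite('pics/f2.png',b)
"
```

```text
[ 0.48644907 -0.10872697  0.24513192] [ 1.40666029 -0.47322369  0.48463482]
```

View pics/f1.png

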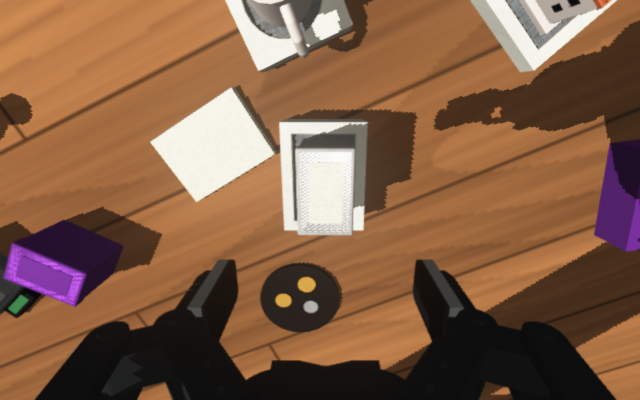

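View pics/f2.png

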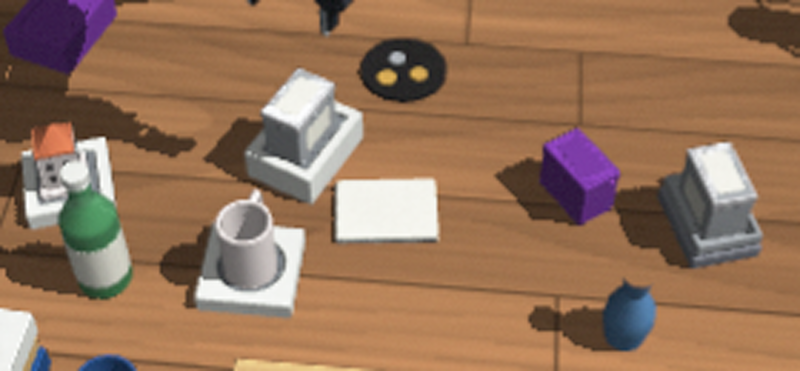

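```bash
python3 -c "
from h import *
import pickle
s=pickle.load(open('w10.pkl','rb'))
print(rect(s,[(297,148),(354,148),(352,236),(300,236)],.109),rect(s,[(281,121),(367,122),(365,230),(285,231)],.045))
s=pickle.load(open('s10.pkl','rb'));g=lambda p:(190+p[0]*.35,140+p[1]*130/371)
print('pan tin',rect(s,[g(p) for p in[(687,147),(729,143),(756,191),(713,203)]],.101))
print('mug',onz(s,*g((245,222)),.103),'house foot front', [onz(s,*g(p),.028)[:2].round(3) for p in [(38,197),(75,193)]])
"
```

```text
(array([ 486.1, -109. ]), array([81.6, 48. ]), -23.7) (array([ 484.1, -106.4]), array([122.5,  91.5]), -23.2)
pan tin (array([547.9, 374.4]), array([81. , 51.6]), 17.3)
mug [ 0.66894744 -0.13587602  0.103     ] house foot front [array([ 0.601, -0.397]), array([ 0.591, -0.356])]
```

```bash
python3 -c "
from plant import *
print(sign_off())"
```

```text
the job is handed in; nothing more can be done
None
```

I set out all four things, at about 37.5 s of the 118 s allowed, and handed the job in. No verdict was reported.

**Placements**
- **Tins:** The right-hand tin pulled about 4 N when lifted, so it is the full one, and it stands in the scale pan. The other pulled about 1 N, so it is the empty one, and it stands in the plinth.
- **Mug:** It is in the round recess.
- **House:** It is in the square recess.
- **Vase:** I did not touch it.

**Last checks**
- **Empty tin:** The wrist image puts it about 3 mm from the plinth's centre and aligned with it.
- **Full tin:** The scene image puts it about 4 mm from the pan's centre. The release height implies the pan has sunk about 7 mm; I had no direct reading of the joint.
- **Mug and house:** The height at contact, about 18 mm above the table, matches the recess floors, so each sits flat on its floor. The gripper pose at release was about 1–2 mm off the recess centre for both.
- **Rest of the scene:** All four things stand upright, and the gripper is open and clear of them.

**Disagreements**
- Rough pixel picks in the scene image put the mug about 7 mm and the house about 10 mm from where I expected them. That is coarser than the wrist-camera measurements and gripper poses, so I relied on those.
- When I set the empty tin down, the arm pressed it with about 6 N before I opened the fingers.

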